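# Change the bench slicer's blade, lock it and put the rest away

## Robot

A 6-joint arm with a two-finger parallel gripper is mounted at the origin on the work surface. World frame = base frame: x ahead of the robot, y to its left, z up, the work surface at z = 0. Lengths are in m, angles in rad, forces in N, time in s.
With the tool pointing down it reaches from about 0.425 to 0.95 m from the base axis. Payload 3.5 kg.
Tool frame: the origin (TCP) lies on the centre line of the jaws, within the pads' length; the fingertips stand 14 mm ahead of it and the grasp point (between the pads) lies 5 mm behind it (ctrl.finger_overhang is the distance from the TCP to the fingertips, in m); z points along the fingers, y is the line along which they close (so a half turn about z gives the same grasp; the last joint's range is limited). The gripper opens to 85 mm and grips with 20 to 120 N. Pads are 22 mm wide; open, the fingers measure 114 mm over their backs; the gripper's body (76 mm by 85 mm) begins 54 mm behind the grasp point. The pads swing forward as they close: fully open they stand 13 mm farther back than shut.
Start: joints at [-1.314, 0.286, 1.577, -0, 1.279, -0.15], TCP at [0.267, -0.62, 0.245] pointing down, gripper open.
Joint ranges: [-2.77, 2.77], [-0.9, 2.22], [0.21, 2.48], [-1.53, 4.67], [0.24, 2.81], [-2.84, 2.84]. Speed limits (rad/s): [2.79, 2.79, 3.14, 3.14, 3.14, 3.14].

## Interface

Orientations are given as a unit quaternion [x, y, z, w].
In Python, from plant import ctrl gives the robot as it stands.
- The arm moves only by the tool send_rows, never from a script. Its argument "moves" is text: rows parted by semicolons, each of 7 numbers parted by spaces: the turn, a rotation vector about the tool's x, y, z in units of 360 degrees (1.0 is 360 degrees), then the shift along the tool's x, y, z in units of 20 cm (1.0 is 20 cm), then the gripper's target within -1 to 1 (fully open at 1, half-way at 0, shut at -1). A call has 1 to 12 rows; each row is the pose to reach, as a shift and turn from the pose commanded when the call began, along the tool's axes at that moment, turning the shorter way round; what a row does not reach only later rows make up. A row lasts 1/8 s, in which the tool goes at most 62.5 mm and 10.7 degrees, less where a joint would pass 70% of its speed; a pose out of reach is approached as far as the arm can. A call with a number of a shift or a turn outside -1 to 1 is refused whole. A call with a gripper value outside its range is refused whole. The fingers move at their own pace and stop on an object; "newtons" is the grip in N (left out, the last holds). Time passes only in rows, so rows that repeat a pose let the fingers close. It gives the time, the measured TCP pose, the force, the opening and the grip force at its end, in the units of the state.
- ctrl.get_state(): the state, without advancing time (a new reading comes with each control period).
- ctrl.read_camera(name): name is "side" or "top" or "wrist"; returns a dict with "image" (420x560x3 uint8, red, green, blue), "fovy" (degrees; the focal length in pixels is half the picture's height over the tangent of half this angle, whatever the lens; pixels are square), "cx", "cy" (the principal point, pixels), "extrinsics" (4x4, takes a point from camera to world coordinates). Camera axes: x right, y up, looking along -z (the intrinsics and any distortion apply to the point x, -y, -z); pixel columns grow to the right and rows downward; lengths in m; the calibration is good to about 2 mm. A picture is of the moment at which its call begins. There is no depth.
- ctrl.sign_off(): hands the job in; it is judged then, once.
The state is a dict: "time": time; "qpos": joint angles; "dq": joint speeds; "joint_efforts": joint torques, N m; "eef_pos": TCP position; "tcp_rot": TCP orientation; "contact_force": force on the tool from outside, world axes, zero at the start; "wrist_torque": the same for the moment, N m; "opening": opening from 0.0 (shut) to 1.0 (fully open); "finger_force": force on a finger pad.
Only numpy, scipy, OpenCV 4.12 (cv2) and the standard library are available. Lean on these libraries where they do the work, as an engineer would, in place of code of your own. Each camera call takes 0.05 s, during which the arm holds its last target. There are 200 camera calls.

## Task

Change the slicer's blade: take the worn one with the black rib out of the bed, lay the new one with the orange rib flat in its place, rib up and notch over the locating pin, then put the red cap over the T-post, push it down and turn it a quarter turn clockwise so that it locks the blade in. Put the worn blade and every green case of spare cutters into the open drawer and slide it fully shut. Leave the jar, the bowl and the mould where they are.

Things in the scene. Friction and masses are not known exactly. Their poses are not given: they have to be found in the camera images.
- slicer: Bench slicer, fixed: white base 180 mm long (x -115 to 65 mm), 120 mm wide, flat deck 34 mm above the worktop; grey motor box 85 mm high at its +x end (x 65 to 105 mm). Origin on the worktop, z up, x along its length. On the deck, from -x to +x: brass T-post (hub), blade bed (bed) and brass pin (pin).
- bed (a point): Middle of the blade bed on the deck, slicer x = -5, y = 0, z = 34 mm, axes as the slicer's: here lies the origin of a seated blade, heading as the slicer (blade x along slicer x, so notch end towards the motor box). A low blue rail, 4 mm high, runs on each side, 50 mm apart. About 2 mm of play each way.
- pin (a point): Foot of the single brass locating pin, on the deck at slicer x = 36.5, y = 0, z = 34 mm; 7 mm in diameter, 10 mm high, tapered top. Axes as the slicer's.
- hub (a point): On the axis of the brass T-post, slicer x = -76, y = 0, z = 42 mm, axes as the slicer's: here lies the cap's origin when locked. T-post: stem 8 mm thick, crosshead 34 mm long along the slicer's y, 8 mm wide, its underside 8 mm and its top 15 mm above this point.
- collar (a point): Top centre of the steel spring collar, 30 mm in diameter, round the stem of the T-post; 6 mm above hub at rest and moving with the collar. An unlocked cap rests on it. Pressed, it sinks 9.5 mm under 3 N at first to 10 N at the end, where the cap meets a fixed boss, 3.5 mm below hub. Turn the cap with it 7 to 9 mm down.
- blade: New blade: dark steel plate 100 mm (x) x 44 mm (y) x 4 mm, bright edge along -y, open notch 11 mm wide and 14 mm deep in the middle of its +x end, orange grip rib 36 mm (x) x 12 mm (y) on its centre, up to 20 mm above the underside. About 110 g. Origin: centre of the underside, z up through the rib. Starts flat on the worktop, rib up.
- worn_blade: The worn blade, lying in the slicer's bed at the start, notch over the pin: same shape, size, mass, origin and axes as the new blade, but its grip rib is black, not orange.
- notch (a point): Point in the new blade's notch that belongs over the pin: on the underside, 41.5 mm along +x from the blade's origin. Axes as the blade's.
- cap: Red locking cap: plate 56 x 56 x 8 mm with a slot 40 mm (x) x 14 mm (y) through its middle; over it a bridge handle 56 mm long (x), 12 mm wide (y), its bar 22 to 40 mm above the underside. Origin: centre of the underside, z up. About 150 g. Starts flat on the worktop, handle up. Locked, it reaches 7 mm over the blade's end, so the blade goes in first.
- cap_grip (a point): Middle of the cap's handle bar, 31 mm above its underside; axes as the cap's. Fitting: handle and slot along the crosshead, either way round, 3 mm clearance; push down on the spring until the crosshead is above the plate; turn 90 degrees clockwise seen from above, where black stops on the plate halt it about 6 degrees later; let go, and the spring holds it up against the crosshead.
- cab: Low counter cabinet, fixed, 260 mm deep (x), 340 mm wide (y), 90 mm high, one drawer with a blue front that faces its -x. Origin: centre of the underside.
- cab_drawer0 (a joint): Opening of the drawer, m: 0 shut, at most 0.18; starts 0.15 to 0.175 open. It slides along the cabinet's x with about 1 N of friction and stays where it is left. Its blue front is 15 mm thick, top edge 78 mm above the worktop.
- drawer_in (a point): Centre of the drawer's inner floor, moving with the drawer, 22 mm above the worktop. Inside 215 mm (x) x 298 mm (y); walls 6 mm thick, 46 mm high above the floor. x points into the cabinet (away from the front), z up. With the drawer open by q, the part from x = -107 mm to x = q - 114 mm is uncovered.
- cab_drawer0_handle (a point): Middle of the drawer's steel bar handle, 35 mm in front of the drawer front, 52 mm above the worktop; the bar is 120 mm long along y. Axes as drawer_in: pushing along +x shuts the drawer.
- case1: A green case of spare comb cutters with a white lid, closed, 80 mm (x) x 28 mm (y) x 30 mm high, about 90 g. Origin: centre of the underside, z up. Two to four of the four identical cases are there, on the worktop.
- case2: A green case of spare comb cutters with a white lid, closed, 80 mm (x) x 28 mm (y) x 30 mm high, about 90 g. Origin: centre of the underside, z up. Two to four of the four identical cases are there, on the worktop.
- case3: A green case of spare comb cutters with a white lid, closed, 80 mm (x) x 28 mm (y) x 30 mm high, about 90 g. Origin: centre of the underside, z up. Two to four of the four identical cases are there, on the worktop.
- case4: A green case of spare comb cutters with a white lid, closed, 80 mm (x) x 28 mm (y) x 30 mm high, about 90 g. Origin: centre of the underside, z up. Two to four of the four identical cases are there, on the worktop.
- jar: A bystander: amber glass jar with a lid, 54 mm wide, 90 mm high. Origin: centre of the underside.
- bowl: A bystander: steel bowl, 110 mm wide, 55 mm high. Origin: centre of the underside.
- mould: A bystander: white open plastic mould, 110 x 75 x 45 mm. Origin: centre of the underside.

How it is judged:
On the way, in this order (a step that is already met when the one before it is completed fails the run):
1. the new blade lies flat in the bed with its notch over the pin (horizontal distance between notch and pin below 0.006 m and z of notch in the frame of pin between -0.0025 and 0.0025 m and angle between blade's own z axis and vertical below 0.05 rad and angle between the x axis of blade and the x axis of slicer, either way round below 0.12 rad), for 0.2 s.
2. the cap is locked on the T-post over the seated new blade: pushed down and turned a quarter turn (all of step 1 and horizontal distance between cap and hub below 0.007 m and z of cap in the frame of hub between -0.004 and 0.004 m and angle between the x axis of cap and the x axis of slicer, either way round below 0.35 rad and angle between cap's own z axis and vertical below 0.15 rad), for 0.2 s.
At the end, for the whole second after the job is handed in: New blade flat in the bed, within 2.5 mm of the deck, 0.05 rad tilt, 0.12 rad heading, notch within 6 mm of the pin; cap within 7 mm of the post axis, 4 mm of locked height, 0.35 rad of a full quarter turn; worn blade and all present cases inside the drawer; drawer within 8 mm of shut; all at rest (all of step 2 and x of case1 in the frame of drawer_in between -0.105 and 0.105 m and y of case1 in the frame of drawer_in between -0.145 and 0.145 m and z of each of case1, case2, case3, case4, worn_blade in the frame of drawer_in below 0.04 m and x of case2 in the frame of drawer_in between -0.105 and 0.105 m and y of case2 in the frame of drawer_in between -0.145 and 0.145 m and x of case3 in the frame of drawer_in between -0.105 and 0.105 m and y of case3 in the frame of drawer_in between -0.145 and 0.145 m and x of case4 in the frame of drawer_in between -0.105 and 0.105 m and y of case4 in the frame of drawer_in between -0.145 and 0.145 m and x of worn_blade in the frame of drawer_in between -0.1 and 0.1 m and y of worn_blade in the frame of drawer_in between -0.14 and 0.14 m and value of joint cab_drawer0 below 0.008 m and linear speed of each of blade, cap below 0.03 m/s); the robot touches nothing.
It fails at once if the jar is pushed more than 4 cm from its place (distance of jar from where it was at the start of the episode above 0.04 m).
It fails at once if the bowl is pushed more than 4 cm from its place (distance of bowl from where it was at the start of the episode above 0.04 m).
It fails at once if the mould is pushed more than 4 cm from its place (distance of mould from where it was at the start of the episode above 0.04 m).
Of case1, case2, case3, case4 only 2 to 4 are there at a start; the rules pass over those that are not, and their reading is None.
At some moment in a run one of case1, case2, case3, case4 may be knocked a few centimetres aside while the robot is not near it.
Once in a run the grip may slacken for a moment while it holds something.
It also fails if it takes over 210 s, if anything falls off the work surface, if the arm or the gripper's body presses on something with over 40 N, if the wrist force passes 120 N, or if a joint passes its speed limit or range.

## Working session

There is one attempt and no reset: what is moved stays moved. The work goes in short steps, Python scripts to look and compute and a tool call to move; the robot and the scene stay as the last step left them, time stands still between calls to the robot, and variables do not carry over. Pictures are saved under pics/ and viewed, at most 14 in all, crops included, and the job is handed in when it is done.

Besides the shell and the picture viewer there is one more tool, called by a JSON object that holds its "name" and its "arguments". send_rows: Moves the arm, as the interface text tells. Its arguments: {"type":"object","properties":{"moves":{"type":"string"},"newtons":{"type":"number"}},"required":["moves"]}

```bash
ls; mkdir -p pics; cat > h.py <<'E'
import numpy as np, cv2, json
from plant import ctrl
from scipy.spatial.transform import Rotation as R
def cam(n, save=None):
    c=ctrl.read_camera(n)
    if save:
        cv2.imwrite('pics/'+save+'.png', c['image'][:,:,::-1])
        np.savez('pics/'+save+'.npz', **{k:np.array(v) for k,v in c.items()})
    return c
def load(s): 
    d=np.load('pics/'+s+'.npz',allow_pickle=True); return {k:d[k] for k in d.files}
def ray(c,u,v):
    f=210/np.tan(np.radians(float(c['fovy']))/2)
    E=np.array(c['extrinsics']); d=np.array([(u-c['cx'])/f,-(v-c['cy'])/f,-1.0])
    return E[:3,3],E[:3,:3]@d
def px(c,u,v,z):
    o,d=ray(c,u,v); return o+d*(z-o[2])/d[2]
def proj(c,p):
    f=210/np.tan(np.radians(float(c['fovy']))/2)
    E=np.array(c['extrinsics']); q=E[:3,:3].T@(np.array(p)-E[:3,3])
    return np.array([c['cx']+f*q[0]/-q[2], c['cy']-f*q[1]/-q[2]])
E
python3 - <<'E'
from h import *
for n in ['top','side','wrist']:
    c=cam(n,n+'0'); print(n,{k:v for k,v in c.items() if k!='image'})
print(ctrl.get_state())
a=[cv2.imread(f'pics/{n}0.png') for n in ['top','side']]
cv2.imwrite('pics/top0b.png',cv2.resize(a[0],(800,600),interpolation=cv2.INTER_CUBIC))
E
```

```text
pics
top {'fovy': 44.19589825386411, 'cx': 283.1153529864531, 'cy': 207.22438329360597, 'extrinsics': array([[-0.00577871,  0.98060782, -0.19589517,  0.26645492],
       [-0.99989776, -0.00822863, -0.01169473, -0.08946429],
       [-0.0130799 ,  0.19580756,  0.98055511,  1.74189608],
       [ 0.        ,  0.        ,  0.        ,  1.        ]])}
side {'fovy': 42.12207243598032, 'cx': 287.8632581742161, 'cy': 211.4767877179546, 'extrinsics': array([[-0.89510654,  0.31222814, -0.31827325,  0.10879438],
       [-0.44562865, -0.60391635,  0.66083292,  0.92932297],
       [ 0.01412022,  0.73334755,  0.67970729,  1.12034512],
       [ 0.        ,  0.        ,  0.        ,  1.        ]])}
wrist {'fovy': 70.36203561025279, 'cx': 281.97282368659023, 'cy': 208.77109513123392, 'extrinsics': array([[ 0.39611655,  0.88267705,  0.25292865,  0.33037608],
       [-0.91819557,  0.38166795,  0.10604937, -0.59226019],
       [-0.00292741, -0.27424588,  0.96165515,  0.37323079],
       [ 0.        ,  0.        ,  0.        ,  1.        ]])}
{'time': 0.15, 'qpos': array([-1.31399088e+00,  2.87020667e-01,  1.57783682e+00, -2.66427770e-05,
        1.27859029e+00, -1.50029866e-01]), 'dq': array([ 0.00159835, -0.00239696, -0.00304236,  0.00108633,  0.00035754,
        0.00028454]), 'joint_efforts': array([ 1.23430465e-03, -4.06605864e+01, -2.93140769e+01, -9.59373824e-05,
        3.98402859e-03, -1.64158172e-05]), 'eef_pos': array([ 0.26698012, -0.61943219,  0.24422801]), 'tcp_rot': array([ 9.79380673e-01,  2.02021379e-01, -6.22319322e-05, -9.25559834e-04]), 'contact_force': array([ 0.51015626, -0.89533749,  0.71480349]), 'wrist_torque': array([-0.03889268,  0.05964193,  0.05486035]), 'finger_force': 0.0, 'opening': 0.9977159452611634}
```

View pics/top0b.png

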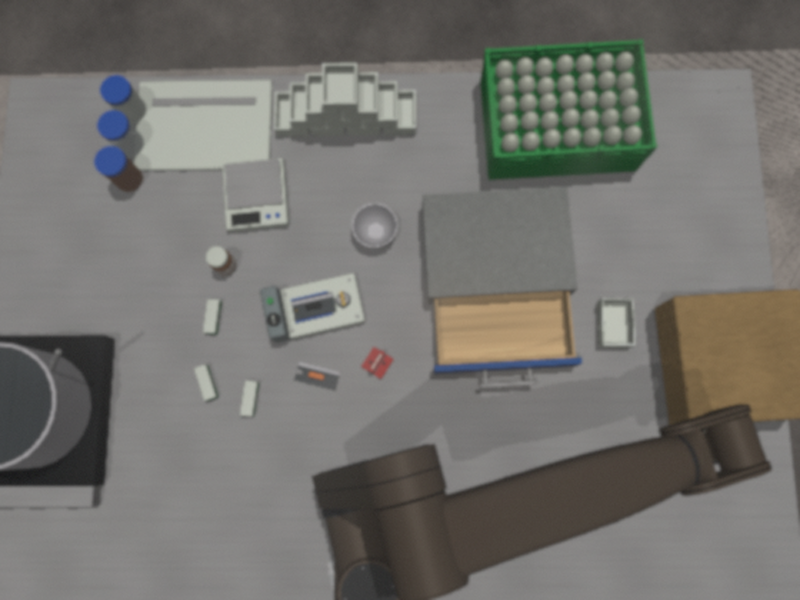

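View pics/side0.png

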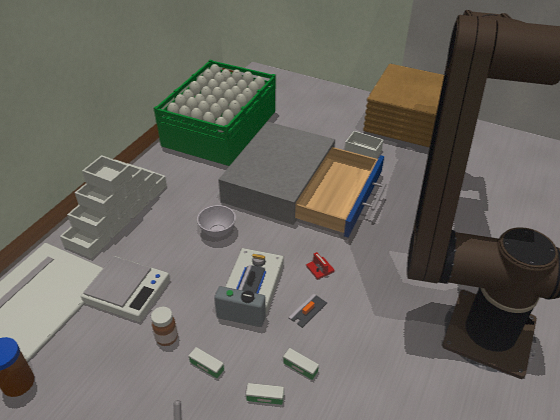

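The top view shows 3 cases (big-picture 212,316; 205,383; 249,398), the new blade (317,376), the cap (377,362), the slicer (315,307) and the drawer (505,330). I'll enlarge it for accurate pixels.

```bash
python3 - <<'E'
from h import *
im=cv2.imread('pics/top0.png')
cv2.imwrite('pics/c1.png',cv2.resize(im[175:295,130:290],(800,600),interpolation=cv2.INTER_CUBIC))
E
```

```text
(no output)
```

View pics/c1.png

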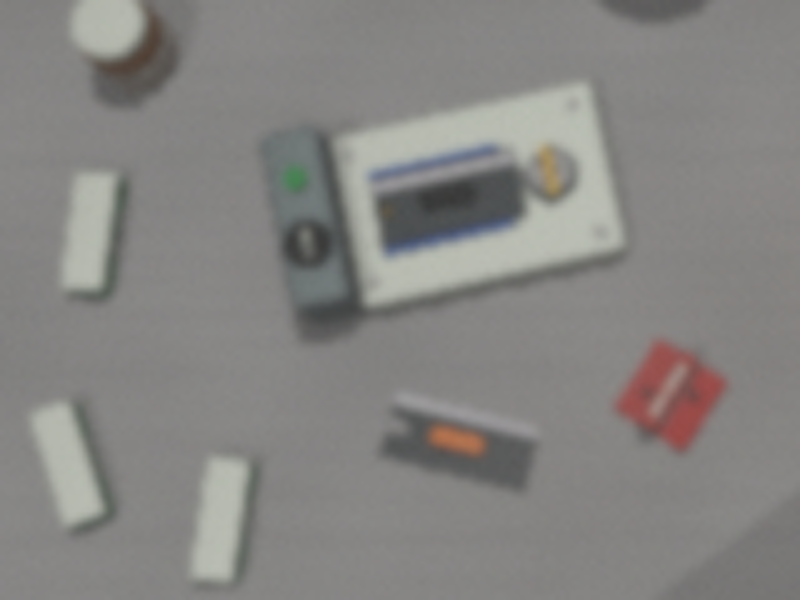

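```bash
python3 - <<'E'
from h import *
c=load('top0')
np.set_printoptions(precision=4,suppress=True)
def P(u,v,z): return px(c,u/5+130-.4,v/5+175-.4,z)
def B(u,v,z): return px(c,u*.7-.15,v*.7-.15,z)
def seg(n,a,b,z):
    a,b=P(*a,z),P(*b,z); d=b-a; print(n,'mid',(a+b)/2,'len',np.linalg.norm(d),'deg',np.degrees(np.arctan2(d[1],d[0])))
seg('deck -x edge (w->)',(625,248),(588,82),.034)
seg('deck near edge -> +x',(625,248),(367,308),.034)
seg('deck far edge -> +x',(588,82),(340,133),.034)
seg('rib worn',(474,189),(420,203),.054)
seg('rail lower',(520,222),(388,252),.038)
seg('rail upper',(500,150),(370,178),.038)
print('tpost',P(551,172,.057))
seg('rib new',(485,447),(430,433),.02)
seg('blade lower edge',(524,490),(380,455),.004)
seg('blade upper edge',(540,430),(397,393),.004)
seg('cap handle',(652,420),(690,365),.04)
for n,q in dict(A=[(75,172),(122,172),(105,295),(62,290)],B=[(32,408),(72,400),(108,518),(68,528)],C=[(210,457),(252,458),(235,582),(192,578)]).items():
    p=np.array([P(*x,.03) for x in q]); d=p[0]+p[1]-p[2]-p[3] ; print(n,p.mean(0),np.linalg.norm(d)/2,np.degrees(np.arctan2(d[1],d[0])), np.linalg.norm(p[0]-p[1]))
print('front top', B(433,369,.078),B(581,361,.078),'handle',B(480,390,.052),B(533,386,.052))
print('cab top', B(423,195,.09),B(568,188,.09),B(576,292,.09),B(428,299,.09))
print('mould',B(618,323,.045),'jar',B(217,257,.09),'bowl',B(375,226,.055))
E
```

```text
deck -x edge (w->) mid [0.6077 0.0396 0.034 ] len 0.11714769805589537 deg 12.66939394236972
deck near edge -> +x mid [0.5309 0.1128 0.034 ] len 0.17653450310156102 deg 102.83069914117345
deck far edge -> +x mid [0.6478 0.1362 0.034 ] len 0.17107698825241247 deg 101.439604424814
rib worn mid [0.5832 0.144  0.054 ] len 0.03695497832615693 deg 104.37758059426895
rail lower mid [0.5582 0.141  0.038 ] len 0.09027948927633427 deg 102.57238663288945
rail upper mid [0.6081 0.1547 0.038 ] len 0.0892126415076039 deg 101.9581154792803
tpost [0.5983 0.0746 0.057 ]
rib new mid [0.4242 0.1386 0.02  ] len 0.03806805568976082 deg 75.44947441023058
blade lower edge mid [0.4039 0.1441 0.004 ] len 0.10005291264758408 deg 76.10280347140082
blade upper edge mid [0.4448 0.1338 0.004 ] len 0.1002094844442432 deg 75.18624295016157
cap handle mid [ 0.4527 -0.0046  0.04  ] len 0.04399524938531186 deg -34.67504692665609
A [0.565  0.3871 0.03  ] 0.08256120854697886 -4.437248337569229 0.03193000738201417
B [0.4097 0.3941 0.03  ] 0.08342681049033623 19.342453210494163 0.02694080521013809
C [0.3727 0.2916 0.03  ] 0.08052095397117405 -6.209874057792717 0.0279119342034248
front top [ 0.4313 -0.1324  0.078 ] [ 0.447  -0.4655  0.078 ] handle [ 0.3854 -0.2392  0.052 ] [ 0.3937 -0.3597  0.052 ]
cab top [ 0.8381 -0.1141  0.09  ] [ 0.8517 -0.4537  0.09  ] [ 0.6031 -0.4597  0.09  ] [ 0.5896 -0.1229  0.09  ]
mould [ 0.5381 -0.5631  0.045 ] jar [0.6927 0.3637 0.09  ] bowl [0.7742 0.0001 0.055 ]
```

```bash
cat > plan.py <<'E'
# usage: plan.py "x y z psi" ...  : deltas (tool axes at call start, 20cm/360deg units) per waypoint, all from current commanded pose
import sys, json, os, math
import numpy as np
F='cmd.json'
s=json.load(open(F)) if os.path.exists(F) else [.267,-.62,.245,23.307]
def run(wps, s):
    c,n=math.cos(math.radians(s[3])),math.sin(math.radians(s[3])); prev=np.zeros(4); out=None
    for w in wps:
        d=np.array(w[:3])-s[:3]
        t=[-(w[3]-s[3])/360, (c*d[0]+n*d[1])/.2, (n*d[0]-c*d[1])/.2, -d[2]/.2]
        t=np.round(t,3)+0.
        st=max(np.linalg.norm((t-prev)[1:])*.2/.0625, abs((t-prev)[0])*360/10.7)
        print('0 0 %g %g %g %g'%tuple(t),'| rows>=%.1f'%st, 'BAD' if abs(t).max()>1 else ''); prev=t
        a,b,z=t[1]*.2,t[2]*.2,t[3]*.2
        out=[s[0]+c*a+n*b, s[1]+n*a-c*b, s[2]-z, s[3]-t[0]*360]
    return out
# calls separated by '/'
calls=[[]]
for a in sys.argv[1:]:
    if a=='/': calls.append([])
    else: calls[-1].append([float(v) for v in a.split()])
for k in calls:
    print('call'); s=run(k,s)
json.dump(list(s),open(F,'w')); print('end',np.round(s,4))
E
python3 plan.py ".35 -.45 .2 23.3" "0.36 -.44 .2 50" / ".44 -.28 .18 75" / ".51 -.1 .165 90" / ".571 .07 .165 102.5" / ".583 .144 .165 102.5"
```

```text
call
0 0 0 0.717 -0.616 0.225 | rows>=3.1 
0 0 -0.074 0.783 -0.643 0.225 | rows>=2.5 
call
0 0 -0.07 0.87 -0.208 0.1 | rows>=2.9 
call
0 0 -0.041 0.959 0.107 0.075 | rows>=3.1 
call
0 0 -0.035 0.851 0.304 0 | rows>=2.9 
call
0 0 0 0.348 0.139 0 | rows>=1.2 
end [  0.5831   0.144    0.165  102.507 ]
```

{"name": "send_rows", "arguments": {"moves": "0 0 -0.074 0.783 -0.643 0.225 1;0 0 -0.074 0.783 -0.643 0.225 1;0 0 -0.074 0.783 -0.643 0.225 0;0 0 -0.074 0.783 -0.643 0.225 -0.3;0 0 -0.074 0.783 -0.643 0.225 -0.3"}}

```text
time: 0.78
eef_pos: [0.3604, -0.4391, 0.2001]
tcp_rot: [0.906, 0.423, -0.0, -0.0]
contact_force: [-0.7, -0.6, -0.2]
opening: 0.38
finger_force: 0.0
```

{"name": "send_rows", "arguments": {"moves": "0 0 -0.07 0.87 -0.208 0.1 -0.3;0 0 -0.07 0.87 -0.208 0.1 -0.3;0 0 -0.07 0.87 -0.208 0.1 -0.3;0 0 -0.07 0.87 -0.208 0.1 -0.3"}}

```text
time: 1.27
eef_pos: [0.4411, -0.279, 0.1804]
tcp_rot: [0.792, 0.611, -0.0, 0.0]
contact_force: [-0.1, -1.4, -0.4]
opening: 0.352
finger_force: 0.0
```

{"name": "send_rows", "arguments": {"moves": "0 0 -0.041 0.959 0.107 0.075 -0.3;0 0 -0.041 0.959 0.107 0.075 -0.3;0 0 -0.041 0.959 0.107 0.075 -0.3;0 0 -0.041 0.959 0.107 0.075 -0.3;0 0 -0.041 0.959 0.107 0.075 -0.3"}}

```text
time: 1.9
eef_pos: [0.5107, -0.1018, 0.1659]
tcp_rot: [0.708, 0.706, -0.0, 0.001]
contact_force: [0.3, -0.7, -0.0]
opening: 0.351
finger_force: 0.0
```

{"name": "send_rows", "arguments": {"moves": "0 0 -0.035 0.851 0.304 0 -0.3;0 0 -0.035 0.851 0.304 0 -0.3;0 0 -0.035 0.851 0.304 0 -0.3;0 0 -0.035 0.851 0.304 0 -0.3;0 0 -0.035 0.851 0.304 0 -0.3"}}

```text
time: 2.52
eef_pos: [0.5715, 0.0679, 0.1654]
tcp_rot: [0.627, 0.779, -0.0, 0.0]
contact_force: [-0.2, -0.0, 0.1]
opening: 0.351
finger_force: 0.0
```

{"name": "send_rows", "arguments": {"moves": "0 0 0 0.348 0.139 0 -0.3;0 0 0 0.348 0.139 0 -0.3;0 0 0 0.348 0.139 0 -0.3;0 0 0 0.348 0.139 0 -0.3;0 0 0 0.348 0.139 0 -0.3"}}

```text
time: 3.15
eef_pos: [0.5831, 0.1427, 0.1653]
tcp_rot: [0.627, 0.779, -0.0, 0.0]
contact_force: [0.0, 0.3, -0.3]
opening: 0.348
finger_force: 0.0
```

```bash
python3 - <<'E'
from h import *
c=cam('wrist','w1'); s=ctrl.get_state(); print(s['eef_pos'],2*np.degrees(np.arctan2(s['tcp_rot'][1],s['tcp_rot'][0])),s['tcp_rot'],s['opening'],ctrl.finger_overhang)
im=cv2.imread('pics/w1.png'); cv2.imwrite('pics/w1b.png',cv2.resize(im,(800,600),interpolation=cv2.INTER_CUBIC))
E
```

```text
[0.58311792 0.14292307 0.16530702] 102.42145571761806 [ 6.26457873e-01  7.79455266e-01 -1.48857229e-04  6.05451705e-06] 0.35153523846825163 0.014
```

View pics/w1b.png

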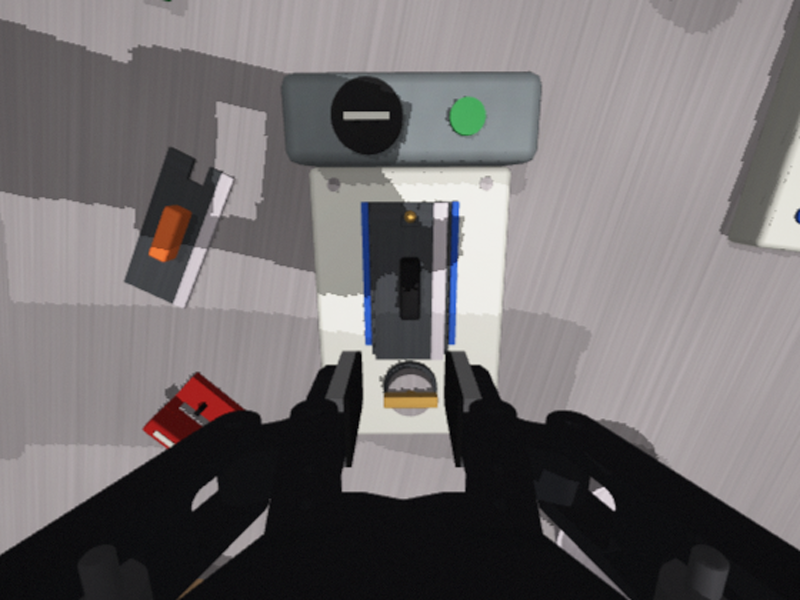

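Wrist view (800x600): slicer is upright in view, pin tip at (410,216), crosshead centre (411,398), worn rib 400–420 × 257–319, new rib top around (171,225).

```bash
python3 - <<'E'
from h import *
np.set_printoptions(precision=4,suppress=True)
c=load('w1')
W=lambda u,v,z: px(c,u*.7-.15,v*.7-.15,z)
pin=W(410,216,.044); hub=W(411,399,.057); d=pin-hub
print('pin',pin,'hub',hub,'dist',np.linalg.norm(d[:2]),'want .1125','deg',np.degrees(np.arctan2(d[1],d[0])))
for n,u,v,z in [('rail L far',362,202,.038),('rail R far',459,202,.038),('rail L near',370,345,.038),('rail R near',452,343,.038),('deck TL',311,168,.034),('deck TR',509,168,.034),('rib far?',410,257,.054),('rib near',410,319,.054)]:
    print(n,W(u,v,z))
E
```

```text
pin [0.5761 0.1902 0.044 ] hub [0.6009 0.0821 0.057 ] dist 0.11096497529387091 want .1125 deg 102.91805474566627
rail L far [0.5469 0.1916 0.038 ]
rail R far [0.6027 0.2039 0.038 ]
rail L near [0.5691 0.104  0.038 ]
rail R near [0.6205 0.1168 0.038 ]
deck TL [0.5138 0.204  0.034 ]
deck TR [0.6269 0.2289 0.034 ]
rib far? [0.5809 0.1685 0.054 ]
rib near [0.5891 0.1321 0.054 ]
```

```bash
python3 plan.py ".585 .151 .100 102.7" ".585 .151 .055 102.7"
```

```text
call
0 0 -0.001 0.032 0.017 0.325 | rows>=1.0 
0 0 -0.001 0.032 0.017 0.55 | rows>=0.7 
end [5.85000e-01 1.51000e-01 5.50000e-02 1.02867e+02]
```

{"name": "send_rows", "arguments": {"moves": "0 0 -0.001 0.032 0.017 0.325 -0.3;0 0 -0.001 0.032 0.017 0.325 -0.3;0 0 -0.001 0.032 0.017 0.5 -0.3;0 0 -0.001 0.032 0.017 0.55 -0.3;0 0 -0.001 0.032 0.017 0.55 -0.3;0 0 -0.001 0.032 0.017 0.55 -0.3"}}

```text
time: 3.95
eef_pos: [0.5864, 0.1511, 0.0573]
tcp_rot: [0.623, 0.782, 0.001, 0.001]
contact_force: [0.6, -0.3, -0.0]
opening: 0.352
finger_force: 0.0
```

{"name": "send_rows", "arguments": {"moves": "0 0 0 0 0 0 -1;0 0 0 0 0 0 -1;0 0 0 0 0 0 -1;0 0 0 0 0 0 -1;0 0 0 0 0 0 -1;0 0 0 0 0 0 -1", "newtons": 60}}

```text
time: 4.7
eef_pos: [0.5863, 0.1512, 0.0571]
tcp_rot: [0.623, 0.782, 0.001, 0.001]
contact_force: [0.4, -0.4, 6.0]
opening: 0.117
finger_force: 62.6
```

```bash
python3 - <<'E'
from h import *
c=cam('wrist','w2'); s=ctrl.get_state(); print(s['eef_pos'],s['tcp_rot'],2*np.degrees(np.arctan2(s['tcp_rot'][1],s['tcp_rot'][0])),s['opening'],s['contact_force'])
E
```

```text
[0.58627341 0.15119636 0.05714631] [0.623389   0.78191073 0.00090006 0.00097871] 102.87183532279462 0.11858902203990007 [ 2.15404064e-01 -3.32646577e-03  5.82187427e+00]
```

View pics/w2.png

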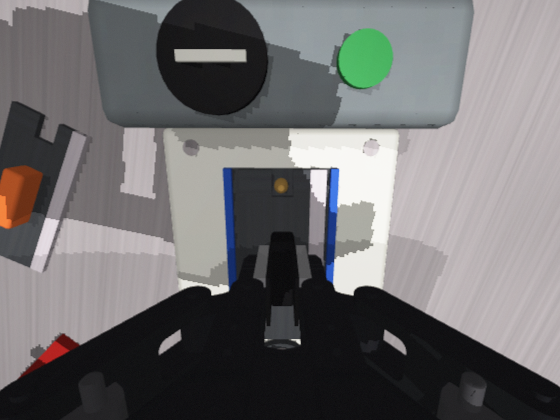

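Grip holds the worn rib (far end at v≈233, pin centred in notch at (281,186)). Lift and carry it to the drawer.

```bash
python3 plan.py ".585 .151 .18 102.7" / ".58 -.03 .18 70" / ".555 -.21 .18 40" / ".533 -.3885 .18 2.7"
```

```text
call
0 0 0 0 0 -0.625 | rows>=2.0 
call
0 0 0.091 -0.877 -0.226 0 | rows>=3.1 
call
0 0 0.084 -0.888 0.189 0 | rows>=2.9 
call
0 0 0.103 -0.657 0.614 0 | rows>=3.5 
end [ 0.533  -0.3884  0.18    2.787 ]
```

{"name": "send_rows", "arguments": {"moves": "0 0 0 0 0 -0.1 -1;0 0 0 0 0 -0.3 -1;0 0 0 0 0 -0.625 -1;0 0 0 0 0 -0.625 -1;0 0 0 0 0 -0.625 -1"}}

```text
time: 5.38
eef_pos: [0.5848, 0.1511, 0.1808]
tcp_rot: [0.623, 0.782, 0.0, 0.0]
contact_force: [-0.9, 0.2, -1.8]
opening: 0.117
finger_force: 61.7
```

{"name": "send_rows", "arguments": {"moves": "0 0 0.091 -0.877 -0.226 0 -1;0 0 0.091 -0.877 -0.226 0 -1;0 0 0.091 -0.877 -0.226 0 -1;0 0 0.091 -0.877 -0.226 0 -1;0 0 0.091 -0.877 -0.226 0 -1"}}

```text
time: 6.0
eef_pos: [0.5789, -0.0296, 0.1782]
tcp_rot: [0.819, 0.574, -0.001, -0.002]
contact_force: [-0.6, 0.8, -1.3]
opening: 0.116
finger_force: 61.7
```

{"name": "send_rows", "arguments": {"moves": "0 0 0.084 -0.888 0.189 0 -1;0 0 0.084 -0.888 0.189 0 -1;0 0 0.084 -0.888 0.189 0 -1;0 0 0.084 -0.888 0.189 0 -1;0 0 0.084 -0.888 0.189 0 -1"}}

```text
time: 6.62
eef_pos: [0.5551, -0.2081, 0.1794]
tcp_rot: [0.94, 0.342, -0.0, -0.001]
contact_force: [-0.2, 0.5, -1.7]
opening: 0.12
finger_force: 61.7
```

{"name": "send_rows", "arguments": {"moves": "0 0 0.103 -0.657 0.614 0 -1;0 0 0.103 -0.657 0.614 0 -1;0 0 0.103 -0.657 0.614 0 -1;0 0 0.103 -0.657 0.614 0 -1;0 0 0.103 -0.657 0.614 0 -1;0 0 0.103 -0.657 0.614 0 -1"}}

```text
time: 7.38
eef_pos: [0.5338, -0.3862, 0.1799]
tcp_rot: [1.0, 0.027, -0.0, -0.0]
contact_force: [0.2, -0.1, -1.1]
opening: 0.117
finger_force: 61.7
```

```bash
python3 - <<'E'
from h import *
c=cam('wrist','w3');c2=cam('top','t3'); s=ctrl.get_state(); print(s['eef_pos'],s['tcp_rot'],2*np.degrees(np.arctan2(s['tcp_rot'][1],s['tcp_rot'][0])),s['opening'],s['contact_force'],s['qpos'])
a=cv2.imread('pics/w3.png'); b=cv2.imread('pics/t3.png')[120:300,120:430]
a=cv2.resize(a,(453,340)); b=cv2.resize(b,(800,465))[:, 200:]
cv2.imwrite('pics/w3b.png',cv2.resize(cv2.imread('pics/w3.png'),(800,600)))
E
```

```text
[ 0.53371101 -0.3867145   0.18024398] [ 9.99662849e-01  2.59645823e-02 -9.53116503e-05 -1.38722714e-04] 2.975656418546638 0.113444202279062 [-0.29707118  0.57692946  0.15903461] [-7.80745200e-01  3.08343658e-01  1.67200100e+00  5.92136242e-05
  1.16158020e+00  7.38092555e-01]
```

View pics/w3b.png

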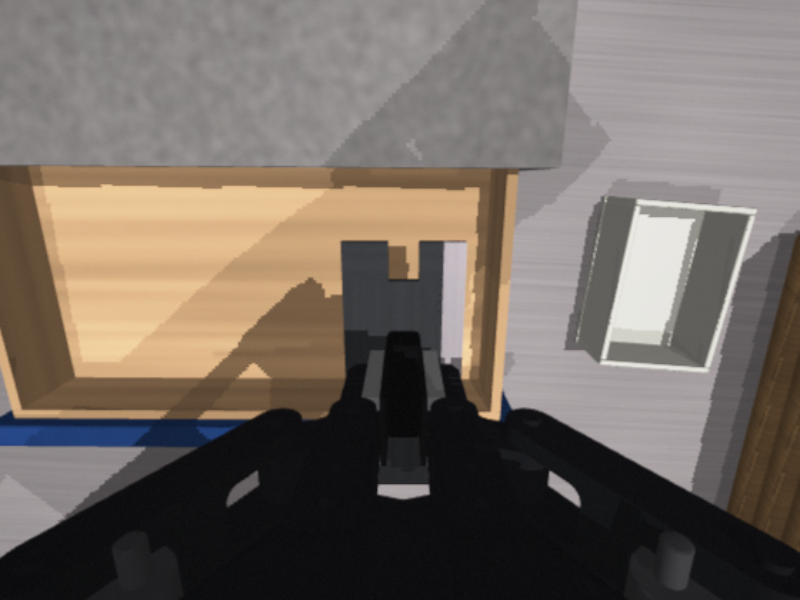

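Blade held over drawer; floor's right-far corner at (480,188), wall top outer (518,172), cabinet front edge v≈166, front's near wall visible at v≈415.

```bash
python3 - <<'E'
from h import *
np.set_printoptions(precision=4,suppress=True)
c=load('w3'); W=lambda u,v,z: px(c,u*.7-.15,v*.7-.15,z)
print('cab front',W(10,165,.09),W(558,167,.09))
print('wall outer right',W(518,172,.068),W(502,410,.068),'left',W(0,395,.068),W(15,417,.068))
print('front inner top',W(15,415,.068),W(500,418,.068), 'front outer', W(5,445,.078),W(210,443,.078))
print('floor corner NL',W(75,378,.022),'floor L far',W(35,187,.022),'floor R far',W(480,188,.022))
E
python3 plan.py ".533 -.386 .06 2.7" ".533 -.386 .048 2.7"
```

```text
cab front [ 0.598  -0.1892  0.09  ] [ 0.6114 -0.4583  0.09  ]
wall outer right [ 0.6086 -0.4446  0.068 ] [ 0.4635 -0.453   0.068 ] left [ 0.457  -0.1357  0.068 ] [ 0.4416 -0.142   0.068 ]
front inner top [ 0.4431 -0.1423  0.068 ] [ 0.4577 -0.4524  0.068 ] front outer [ 0.4279 -0.1418  0.078 ] [ 0.4363 -0.2704  0.078 ]
floor corner NL [ 0.4464 -0.1471  0.022 ] floor L far [ 0.5834 -0.1427  0.022 ] floor R far [ 0.5984 -0.433   0.022 ]
call
0 0 0 0.001 -0.012 0.6 | rows>=1.9 
0 0 0 0.001 -0.012 0.66 | rows>=0.2 
end [ 0.533 -0.386  0.048  2.787]
```

{"name": "send_rows", "arguments": {"moves": "0 0 0 0.001 -0.012 0.3 -1;0 0 0 0.001 -0.012 0.6 -1;0 0 0 0.001 -0.012 0.6 -1;0 0 0 0.001 -0.012 0.66 -1;0 0 0 0.001 -0.012 0.66 -1;0 0 0 0.001 -0.012 0.66 -1"}}

```text
time: 8.22
eef_pos: [0.5343, -0.387, 0.0509]
tcp_rot: [1.0, 0.024, 0.001, 0.002]
contact_force: [1.0, 0.3, -1.5]
opening: 0.118
finger_force: 61.7
```

{"name": "send_rows", "arguments": {"moves": "0 0 0 0 0 0 -0.4;0 0 0 0 0 0 -0.3;0 0 0 0 0 0 -0.3;0 0 0 0 0 0 -0.3;0 0 0 0 0 -0.3 -0.3;0 0 0 0 0 -0.66 -0.3;0 0 0 0 0 -0.66 -0.3;0 0 0 0 0 -0.66 -0.3"}}

```text
time: 9.22
eef_pos: [0.5334, -0.3862, 0.1814]
tcp_rot: [1.0, 0.024, 0.001, 0.001]
contact_force: [1.1, -0.0, -1.1]
opening: 0.349
finger_force: 0.0
```

```bash
python3 - <<'E'
import json;s=json.load(open('cmd.json'));s[2]+=.132;json.dump(s,open('cmd.json','w'))
E
python3 plan.py ".52 -.2 .18 20" / ".49 -.02 .18 50" / ".436 .11 .15 75.7"
```

```text
call
0 0 -0.048 -0.02 -0.932 0 | rows>=3.0 
call
0 0 -0.083 0.168 -0.897 0 | rows>=2.9 
call
0 0 -0.072 0.324 -0.625 0.15 | rows>=2.4 
end [ 0.436  0.11   0.15  75.867]
```

{"name": "send_rows", "arguments": {"moves": "0 0 -0.048 -0.02 -0.932 0 -0.3;0 0 -0.048 -0.02 -0.932 0 -0.3;0 0 -0.048 -0.02 -0.932 0 -0.3;0 0 -0.048 -0.02 -0.932 0 -0.3;0 0 -0.048 -0.02 -0.932 0 -0.3"}}

```text
time: 9.85
eef_pos: [0.5194, -0.1995, 0.1785]
tcp_rot: [0.985, 0.175, -0.001, -0.001]
contact_force: [0.2, -0.8, -0.5]
opening: 0.351
finger_force: 0.0
```

{"name": "send_rows", "arguments": {"moves": "0 0 -0.083 0.168 -0.897 0 -0.3;0 0 -0.083 0.168 -0.897 0 -0.3;0 0 -0.083 0.168 -0.897 0 -0.3;0 0 -0.083 0.168 -0.897 0 -0.3;0 0 -0.083 0.168 -0.897 0 -0.3"}}

```text
time: 10.48
eef_pos: [0.4905, -0.021, 0.18]
tcp_rot: [0.907, 0.421, -0.0, 0.0]
contact_force: [-0.6, -0.3, 0.2]
opening: 0.352
finger_force: 0.0
```

{"name": "send_rows", "arguments": {"moves": "0 0 -0.072 0.324 -0.625 0.15 -0.3;0 0 -0.072 0.324 -0.625 0.15 -0.3;0 0 -0.072 0.324 -0.625 0.15 -0.3;0 0 -0.072 0.324 -0.625 0.15 -0.3;0 0 -0.072 0.324 -0.625 0.15 -0.3;0 0 -0.072 0.324 -0.625 0.15 -0.3"}}

```text
time: 11.22
eef_pos: [0.4372, 0.1088, 0.1507]
tcp_rot: [0.79, 0.614, 0.0, 0.0]
contact_force: [0.0, -0.1, 0.2]
opening: 0.349
finger_force: 0.0
```

```bash
python3 - <<'E'
from h import *
c=cam('wrist','w4');s=ctrl.get_state(); print(s['eef_pos'],2*np.degrees(np.arctan2(s['tcp_rot'][1],s['tcp_rot'][0])),s['opening'])
cv2.imwrite('pics/w4b.png',cv2.resize(cv2.imread('pics/w4.png'),(800,600),interpolation=cv2.INTER_CUBIC))
E
```

```text
[0.43699414 0.10904185 0.15071556] 75.71432945887942 0.34334869957266523
```

View pics/w4b.png

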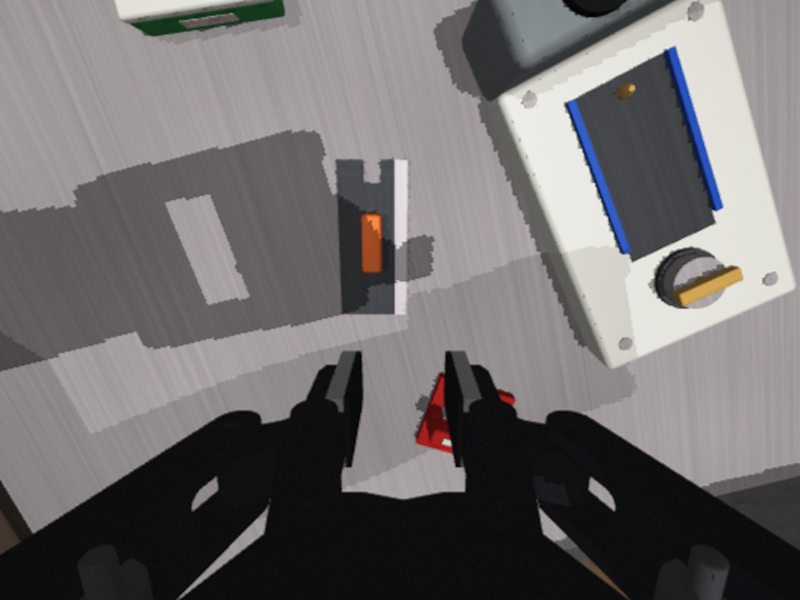

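New rib occupies (362–381, 214–272), notch mouth at (372,160), plate corners (336,160),(407,160),(407,314),(342,313); the bed is empty, pin tip at (631,88).

```bash
python3 - <<'E'
from h import *
np.set_printoptions(precision=4,suppress=True)
c=load('w4'); W=lambda u,v,z: px(c,u*.7-.15,v*.7-.15,z)
a,b=W(371,214,.02),W(371,272,.02); d=a-b
print('rib',(a+b)/2,np.linalg.norm(d),np.degrees(np.arctan2(d[1],d[0])))
k=[W(*p,.004) for p in [(336,160),(407,160),(407,314),(342,313)]]
print('plate',np.mean(k,0),np.linalg.norm(k[1]-k[0]),np.linalg.norm(k[1]-k[2])); d=k[1]-k[2]; print(np.degrees(np.arctan2(d[1],d[0]))); d=k[0]-k[3]; print(np.degrees(np.arctan2(d[1],d[0])))
print('pin',W(631,88,.044))
E
```

```text
rib [0.4251 0.1431 0.02  ] 0.03562124261020821 74.53756159416176
plate [0.4252 0.1426 0.004 ] 0.043811906569053954 0.09981108041357162
75.86200632465385
75.61085760936452
pin [0.5761 0.1897 0.044 ]
```

```bash
python3 plan.py ".4245 .1435 .06 75.7" ".4245 .1435 .021 75.7"
```

```text
call
0 0 0 0.148 -0.097 0.45 | rows>=1.5 
0 0 0 0.148 -0.097 0.645 | rows>=0.6 
end [4.2440e-01 1.4350e-01 2.1000e-02 7.5867e+01]
```

{"name": "send_rows", "arguments": {"moves": "0 0 0 0.148 -0.097 0.2 -0.3;0 0 0 0.148 -0.097 0.45 -0.3;0 0 0 0.148 -0.097 0.45 -0.3;0 0 0 0.148 -0.097 0.55 -0.3;0 0 0 0.148 -0.097 0.645 -0.3;0 0 0 0.148 -0.097 0.645 -0.3;0 0 0 0.148 -0.097 0.645 -0.3"}}

```text
time: 12.15
eef_pos: [0.4262, 0.1435, 0.0232]
tcp_rot: [0.789, 0.614, 0.001, 0.001]
contact_force: [0.5, -0.4, 0.3]
opening: 0.354
finger_force: 0.0
```

{"name": "send_rows", "arguments": {"moves": "0 0 0 0 0 0 -1;0 0 0 0 0 0 -1;0 0 0 0 0 0 -1;0 0 0 0 0 0 -1;0 0 0 0 0 0 -1;0 0 0 0 0 0 -1", "newtons": 60}}

```text
time: 12.9
eef_pos: [0.4259, 0.1436, 0.023]
tcp_rot: [0.789, 0.615, 0.001, 0.001]
contact_force: [-1.1, -0.2, 5.9]
opening: 0.117
finger_force: 61.6
```

```bash
python3 plan.py ".4245 .1435 .12 75.7" / ".49 .146 .14 90" ".585 .1495 .14 102.7"; python3 - <<'E'
from h import *
c=cam('wrist','w5')
a=cv2.imread('pics/w2.png')[150:350,200:360];b=cv2.imread('pics/w5.png')[150:350,200:360]
cv2.imwrite('pics/w5b.png',cv2.resize(np.hstack([a,b]),(800,500),interpolation=cv2.INTER_CUBIC))
E
```

```text
call
0 0 0 0 0 -0.495 | rows>=1.6 
call
0 0 -0.039 0.092 0.315 -0.1 | rows>=1.3 
0 0 -0.075 0.225 0.771 -0.1 | rows>=1.5 
end [  0.5849   0.1495   0.14   102.867 ]
```

View pics/w5b.png

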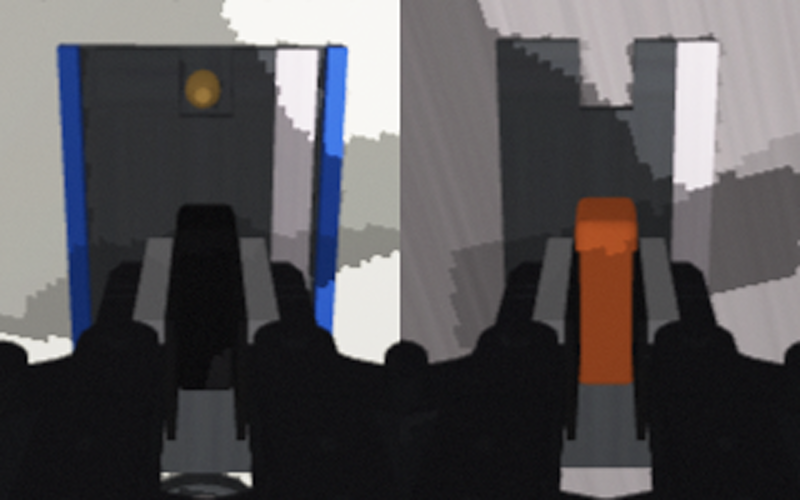

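New blade sits ~1.4 mm further forward in the grip than the worn one did (plate edge v 38 vs 45). I'll offset the seating pose by that.

{"name": "send_rows", "arguments": {"moves": "0 0 0 0 0 -0.1 -1;0 0 0 0 0 -0.3 -1;0 0 0 0 0 -0.495 -1;0 0 0 0 0 -0.495 -1"}}

```text
time: 13.45
eef_pos: [0.427, 0.1439, 0.124]
tcp_rot: [0.789, 0.615, 0.004, 0.002]
contact_force: [0.4, -0.6, -1.7]
opening: 0.119
finger_force: 60.7
```

{"name": "send_rows", "arguments": {"moves": "0 0 -0.039 0.092 0.315 -0.1 -1;0 0 -0.039 0.092 0.315 -0.1 -1;0 0 -0.075 0.225 0.771 -0.1 -1;0 0 -0.075 0.225 0.771 -0.1 -1;0 0 -0.075 0.225 0.771 -0.1 -1;0 0 -0.075 0.225 0.771 -0.1 -1"}}

```text
time: 14.2
eef_pos: [0.5833, 0.1495, 0.1384]
tcp_rot: [0.624, 0.782, -0.001, -0.002]
contact_force: [0.1, -0.7, -1.3]
opening: 0.118
finger_force: 60.6
```

```bash
python3 plan.py ".5853 .1496 .075 102.867"; python3 - <<'E'
from h import *
s=ctrl.get_state(); print(s['eef_pos'],s['opening'],s['finger_force'])
c=cam('wrist','w6')
a=cv2.imread('pics/w5.png')[150:350,200:360];b=cv2.imread('pics/w6.png')[150:350,200:360]
print(abs(a.astype(int)-b)[60:140,70:90].mean())
E
```

```text
call
0 0 0 0 0.002 0.325 | rows>=1.0 
end [5.85300e-01 1.49600e-01 7.50000e-02 1.02867e+02]
[0.58331595 0.14951414 0.13837829] 0.11828812814988612 60.59654474258423
4.872916666666667
```

{"name": "send_rows", "arguments": {"moves": "0 0 0 0 0.002 0.2 -1;0 0 0 0 0.002 0.325 -1;0 0 0 0 0.002 0.325 -1;0 0 0 0 0.002 0.325 -1;0 0 0 0 0.002 0.325 -1;0 0 0 0 0.002 0.325 -1"}}

```text
time: 15.0
eef_pos: [0.5862, 0.1498, 0.0767]
tcp_rot: [0.623, 0.782, 0.001, 0.001]
contact_force: [-1.1, 0.1, -0.2]
opening: 0.12
finger_force: 60.6
```

```bash
python3 - <<'E'
from h import *
s=ctrl.get_state(); print(s['eef_pos'],s['tcp_rot'],s['opening'])
c=cam('wrist','w6')
b=cv2.imread('pics/w6.png')[110:350,180:380]
cv2.imwrite('pics/w6b.png',cv2.resize(b,(500,600),interpolation=cv2.INTER_CUBIC))
E
```

```text
[0.5861568  0.14978134 0.07669022] [6.23385703e-01 7.81913649e-01 7.78302382e-04 8.39348411e-04] 0.12036108251479116
```

View pics/w6b.png

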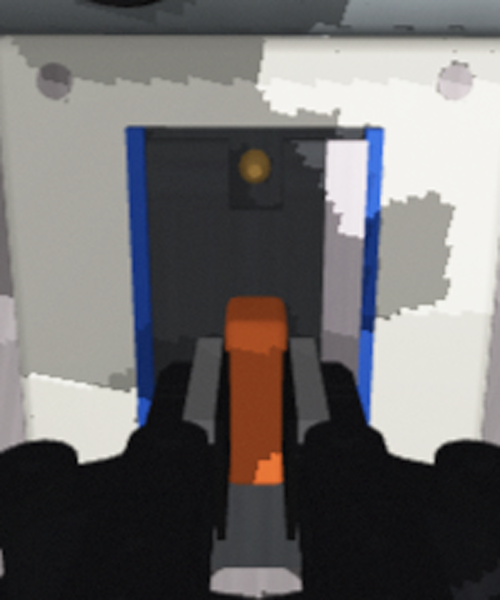

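Pin (255,165) shows centred inside the notch. Lower and release.

{"name": "send_rows", "arguments": {"moves": "0 0 0 0 0 0.05 -1;0 0 0 0 0 0.08 -1;0 0 0 0 0 0.1 -1;0 0 0 0 0 0.102 -1;0 0 0 0 0 0.102 -1;0 0 0 0 0 0.102 -1"}}

```text
time: 15.8
eef_pos: [0.5848, 0.1496, 0.057]
tcp_rot: [0.623, 0.782, -0.001, -0.001]
contact_force: [-7.5, -1.5, 12.9]
opening: 0.119
finger_force: 62.4
```

{"name": "send_rows", "arguments": {"moves": "0 0 0 0 0 0 -0.6;0 0 0 0 0 0 -0.3;0 0 0 0 0 0 -0.3;0 0 0 0 0 0 -0.3;0 0 0 0 0 -0.2 -0.3;0 0 0 0 0 -0.425 -0.3;0 0 0 0 0 -0.425 -0.3;0 0 0 0 0 -0.425 -0.3"}}

```text
time: 16.8
eef_pos: [0.5851, 0.1496, 0.1394]
tcp_rot: [0.623, 0.782, -0.0, -0.0]
contact_force: [0.2, -0.3, -0.2]
opening: 0.356
finger_force: 0.0
```

```bash
python3 - <<'E'
from h import *
import json;s=json.load(open('cmd.json'));s[2]+=-.0204+.085;json.dump(s,open('cmd.json','w'))
c=cam('wrist','w7'); print(ctrl.get_state()['eef_pos'],s)
cv2.imwrite('pics/w7b.png',cv2.resize(cv2.imread('pics/w7.png')[60:420],(800,514),interpolation=cv2.INTER_CUBIC))
E
```

```text
[0.58441327 0.14958809 0.13839225] [0.5853347915109711, 0.14956040000875204, 0.13959999999999995, 102.867]
```

View pics/w7b.png

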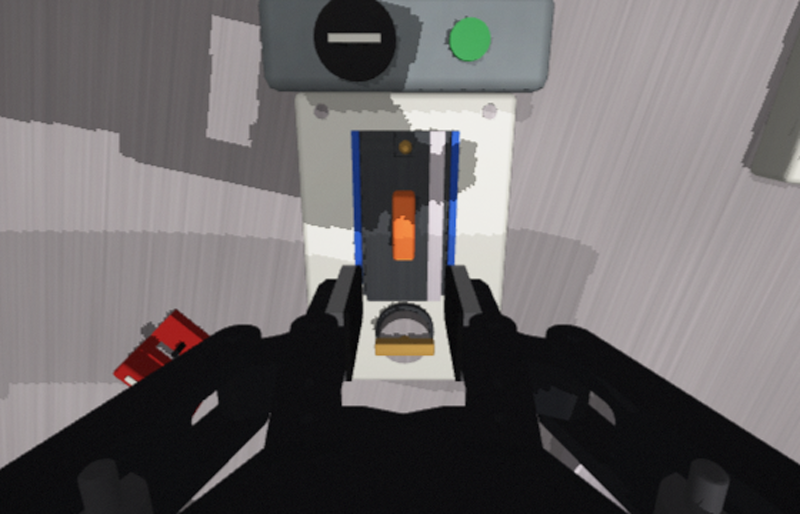

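Blade is seated between rails, pin in notch (404,147); crosshead top at about (405,350). Next the cap.

```bash
python3 - <<'E'
from h import *
c=load('w7'); print('hub',px(c,405*.7-.15,349*.7-.15+60,.057),'pin',px(c,404*.7-.15,147*.7-.15+60,.044))
im=c['image'].astype(int); red=(im[...,0]>110)&(im[...,1]<60)&(im[...,2]<60); v,u=np.nonzero(red); print(px(c,u.mean(),v.mean(),.01))
E
python3 plan.py ".54 .06 .17 120" ".47 .03 .165 145.3"
```

```text
hub [0.60139262 0.0804102  0.057     ] pin [0.57561928 0.19009722 0.044     ]
[0.45393725 0.02593411 0.01      ]
call
0 0 -0.048 -0.386 -0.321 -0.152 | rows>=1.7 
0 0 -0.118 -0.454 -0.695 -0.127 | rows>=2.4 
end [4.70000e-01 3.01000e-02 1.65000e-01 1.45347e+02]
```

```bash
python3 - <<'E'
import json
json.dump([.58533,.14956,.1396,102.867],open('cmd.json','w'))
E
python3 plan.py ".54 .06 .17 120" ".475 -.01 .165 145.3"
```

```text
call
0 0 -0.048 -0.386 -0.321 -0.152 | rows>=1.7 
0 0 -0.118 -0.655 -0.715 -0.127 | rows>=2.4 
end [ 4.75100e-01 -1.00000e-02  1.65000e-01  1.45347e+02]
```

{"name": "send_rows", "arguments": {"moves": "0 0 -0.048 -0.386 -0.321 -0.152 -0.3;0 0 -0.048 -0.386 -0.321 -0.152 -0.3;0 0 -0.118 -0.655 -0.715 -0.127 -0.3;0 0 -0.118 -0.655 -0.715 -0.127 -0.3;0 0 -0.118 -0.655 -0.715 -0.127 -0.3;0 0 -0.118 -0.655 -0.715 -0.127 -0.3;0 0 -0.118 -0.655 -0.715 -0.127 -0.3;0 0 -0.118 -0.655 -0.715 -0.127 -0.3"}}

```text
time: 17.85
eef_pos: [0.4752, -0.0095, 0.1649]
tcp_rot: [0.298, 0.955, -0.0, -0.0]
contact_force: [0.3, -0.2, -0.1]
opening: 0.351
finger_force: 0.0
```

```bash
python3 - <<'E'
from h import *
c=cam('wrist','w8'); print(ctrl.get_state()['eef_pos'])
cv2.imwrite('pics/w8b.png',cv2.resize(cv2.imread('pics/w8.png'),(800,600),interpolation=cv2.INTER_CUBIC))
E
```

```text
[ 0.47527009 -0.00953008  0.16503242]
```

View pics/w8b.png

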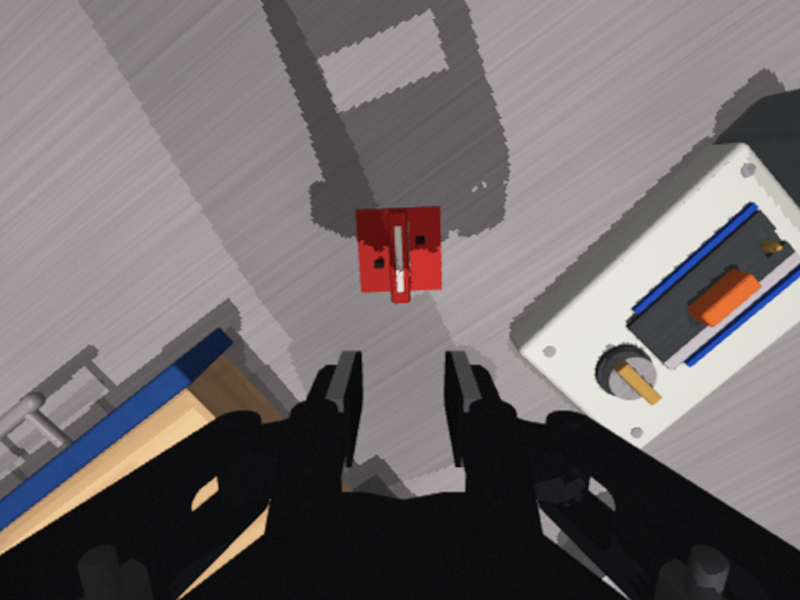

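Cap plate corners (357,210),(440,206),(441,290),(361,292); handle bar top u 390–410, v 212–302.

```bash
python3 - <<'E'
from h import *
np.set_printoptions(precision=4,suppress=True)
c=load('w8'); W=lambda u,v,z: px(c,u*.7-.15,v*.7-.15,z)
k=[W(*p,.008) for p in [(357,210),(440,206),(441,290),(361,292)]]
print(np.mean(k,0),[np.linalg.norm(k[i]-k[i-1]) for i in range(4)])
for i,j in ((0,3),(1,2)): d=k[i]-k[j]; print(np.degrees(np.arctan2(d[1],d[0])))
a,b=W(400,212,.04),W(401,302,.04); d=a-b; print((a+b)/2,np.linalg.norm(d),np.degrees(np.arctan2(d[1],d[0])))
E
```

```text
[0.4552 0.001  0.008 ] [np.float64(0.05598417678126295), np.float64(0.05476866933969627), np.float64(0.05714103892572148), np.float64(0.055619064577328396)]
146.55570981122145
147.4273101251361
[0.4552 0.002  0.04  ] 0.05498779546933037 145.92226069940443
```

```bash
python3 plan.py ".4552 .0013 .08 146.7" ".4552 .0013 .033 146.7"
```

```text
call
0 0 -0.004 0.114 -0.01 0.425 | rows>=1.4 
0 0 -0.004 0.114 -0.01 0.66 | rows>=0.8 
end [4.55200e-01 1.30000e-03 3.30000e-02 1.46787e+02]
```

{"name": "send_rows", "arguments": {"moves": "0 0 -0.004 0.114 -0.01 0.2 -0.3;0 0 -0.004 0.114 -0.01 0.425 -0.3;0 0 -0.004 0.114 -0.01 0.425 -0.3;0 0 -0.004 0.114 -0.01 0.55 -0.3;0 0 -0.004 0.114 -0.01 0.66 -0.3;0 0 -0.004 0.114 -0.01 0.66 -0.3;0 0 -0.004 0.114 -0.01 0.66 -0.3"}}

```text
time: 18.77
eef_pos: [0.4569, 0.0011, 0.0352]
tcp_rot: [0.286, 0.958, 0.0, 0.002]
contact_force: [0.0, 0.8, 0.8]
opening: 0.35
finger_force: 0.0
```

{"name": "send_rows", "arguments": {"moves": "0 0 0 0 0 0 -1;0 0 0 0 0 0 -1;0 0 0 0 0 0 -1;0 0 0 0 0 0 -1;0 0 0 0 0 0 -1;0 0 0 0 0 0 -1", "newtons": 90}}

```text
time: 19.52
eef_pos: [0.4568, 0.0011, 0.0352]
tcp_rot: [0.286, 0.958, 0.0, 0.001]
contact_force: [-1.4, -0.6, 6.6]
opening: 0.113
finger_force: 88.9
```

```bash
python3 plan.py ".4552 .0013 .12 146.7" / ".53 .04 .13 170" ".6011 .0808 .13 192.8"; python3 - <<'E'
from h import *
c=cam('wrist','w9'); s=ctrl.get_state(); print(s['eef_pos'],s['opening'],s['qpos'],s['contact_force'])
E
```

```text
call
0 0 0 0 0 -0.435 | rows>=1.4 
call
0 0 -0.064 -0.207 0.367 -0.05 | rows>=2.2 
0 0 -0.128 -0.393 0.732 -0.05 | rows>=2.2 
end [6.01200e-01 8.08000e-02 1.30000e-01 1.92867e+02]
[0.45674844 0.00114103 0.03520367] 0.11331632190467891 [-2.20220057e-01  1.02171608e-01  2.23149320e+00 -7.31095592e-05
  8.05020388e-01 -1.21144914e+00] [-0.89433202  0.28641264  6.52266123]
```

{"name": "send_rows", "arguments": {"moves": "0 0 0 0 0 -0.1 -1;0 0 0 0 0 -0.3 -1;0 0 0 0 0 -0.435 -1;0 0 0 0 0 -0.435 -1"}}

```text
time: 20.08
eef_pos: [0.457, 0.0011, 0.1227]
tcp_rot: [0.286, 0.958, 0.0, 0.003]
contact_force: [0.2, 0.5, -2.2]
opening: 0.116
finger_force: 88.1
```

{"name": "send_rows", "arguments": {"moves": "0 0 -0.064 -0.207 0.367 -0.05 -1;0 0 -0.064 -0.207 0.367 -0.05 -1;0 0 -0.064 -0.207 0.367 -0.05 -1;0 0 -0.128 -0.393 0.732 -0.05 -1;0 0 -0.128 -0.393 0.732 -0.05 -1;0 0 -0.128 -0.393 0.732 -0.05 -1;0 0 -0.128 -0.393 0.732 -0.05 -1;0 0 -0.128 -0.393 0.732 -0.05 -1"}}

```text
time: 21.08
eef_pos: [0.6, 0.0802, 0.1298]
tcp_rot: [-0.111, 0.994, 0.0, -0.001]
contact_force: [0.2, -0.6, -2.0]
opening: 0.115
finger_force: 88.6
```

{"name": "send_rows", "arguments": {"moves": "0 0 0 0 0 0.1 -1;0 0 0 0 0 0.15 -1;0 0 0 0 0 0.15 -1;0 0 0 0 0 0.15 -1;0 0 0 0 0 0.15 -1"}}

```text
time: 21.7
eef_pos: [0.6018, 0.0809, 0.1009]
tcp_rot: [-0.112, 0.994, -0.0, 0.001]
contact_force: [-1.5, -0.4, -2.2]
opening: 0.116
finger_force: 88.6
```

```bash
python3 - <<'E'
from h import *
import json; q=json.load(open('cmd.json'));q[2]-=.03;json.dump(q,open('cmd.json','w'))
c=cam('wrist','w10');d=cam('side','s10'); s=ctrl.get_state(); print(s['eef_pos'],s['opening'],2*np.degrees(np.arctan2(s['tcp_rot'][1],s['tcp_rot'][0])))
print('hub in side',proj(d,[.601,.081,.057]))
a=cv2.resize(cv2.imread('pics/w10.png')[120:370,130:430],(480,400),interpolation=cv2.INTER_CUBIC)
u,v=proj(d,[.601,.081,.057]).astype(int); b=cv2.resize(cv2.imread('pics/s10.png')[v-50:v+50,u-40:u+40],(320,400),interpolation=cv2.INTER_CUBIC)
cv2.imwrite('pics/w10b.png',np.hstack([a,b]))
E
```

```text
[0.60165853 0.08088743 0.10092496] 0.11453842257013017 192.86877867534417
hub in side [258.49370711 254.57444851]
```

View pics/w10b.png

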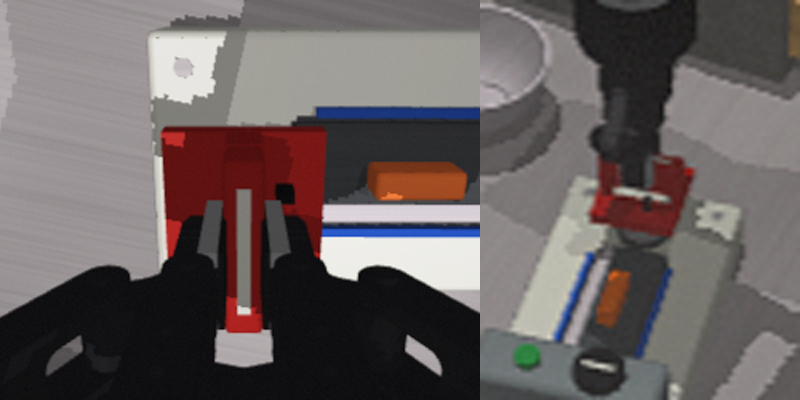

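Cap is square to the post, handle across the slicer. Lowering toward the collar, watching force.

{"name": "send_rows", "arguments": {"moves": "0 0 0 -0.004 0 0.03 -1;0 0 0 -0.004 0 0.05 -1;0 0 0 -0.004 0 0.07 -1;0 0 0 -0.004 0 0.085 -1;0 0 0 -0.004 0 0.085 -1"}}

```text
time: 22.42
eef_pos: [0.602, 0.0811, 0.0834]
tcp_rot: [-0.112, 0.994, 0.0, -0.0]
contact_force: [0.7, -0.1, -0.7]
opening: 0.113
finger_force: 88.8
```

{"name": "send_rows", "arguments": {"moves": "0 0 0 0 0 0.02 -1;0 0 0 0 0 0.035 -1;0 0 0 0 0 0.045 -1;0 0 0 0 0 0.045 -1;0 0 0 0 0 0.045 -1"}}

```text
time: 23.05
eef_pos: [0.6024, 0.0811, 0.0756]
tcp_rot: [-0.112, 0.994, -0.0, 0.0]
contact_force: [-3.0, 0.5, 7.1]
opening: 0.111
finger_force: 89.6
```

{"name": "send_rows", "arguments": {"moves": "0 0 0.025 0.001 -0.001 0 -1;0 0 0.05 0.001 -0.001 0 -1;0 0 0.075 0.002 -0.002 0 -1;0 0 0.1 0.003 -0.003 0 -1;0 0 0.125 0.004 -0.004 0 -1;0 0 0.15 0.004 -0.004 0 -1;0 0 0.175 0.005 -0.005 0 -1;0 0 0.2 0.006 -0.006 0 -1;0 0 0.225 0.006 -0.006 0 -1;0 0 0.253 0.007 -0.007 0 -1;0 0 0.253 0.007 -0.007 0 -1;0 0 0.253 0.007 -0.007 0 -1"}}

```text
time: 24.55
eef_pos: [0.6032, 0.079, 0.0764]
tcp_rot: [0.631, 0.776, 0.002, 0.002]
contact_force: [0.9, -0.7, 6.0]
opening: 0.118
finger_force: 89.7
```

{"name": "send_rows", "arguments": {"moves": "0 0 0 0 0 -0.005 -1;0 0 0 0 0 -0.005 -0.8;0 0 0 0 0 -0.005 -0.5;0 0 0 0 0 -0.005 -0.3;0 0 0 0 0 -0.005 -0.3;0 0 0 0 0 -0.15 -0.3;0 0 0 0 0 -0.4 -0.3;0 0 0 0 0 -0.6 -0.3;0 0 0 0 0 -0.6 -0.3;0 0 0 0 0 -0.6 -0.3"}}

```text
time: 25.8
eef_pos: [0.6002, 0.0794, 0.1932]
tcp_rot: [0.631, 0.776, -0.001, -0.001]
contact_force: [-0.5, 0.2, -1.0]
opening: 0.348
finger_force: 0.0
```

```bash
python3 - <<'E'
from h import *
import json
s=ctrl.get_state(); p=s['eef_pos'];print(p)
# model commanded: from cmd.json (.1 lvl) apply moves
q=json.load(open('cmd.json')); import math
def ap(q,t):
    c,n=math.cos(math.radians(q[3])),math.sin(math.radians(q[3])); a,b,z=[k*.2 for k in t[1:]]
    return [q[0]+c*a+n*b,q[1]+n*a-c*b,q[2]-z,q[3]-t[0]*360]
for t in [(0,-.004,0,.085),(0,0,0,.045),(.253,.007,-.007,0),(0,0,0,-.6)]: q=ap(q,t)
print(q); json.dump(q,open('cmd.json','w'))
c=cam('wrist','w11'); d=cam('side','s11'); t=cam('top','t11')
a=cv2.resize(cv2.imread('pics/w11.png')[:300],(560,300)); 
u,v=proj(d,[.59,.11,.05]).astype(int); b=cv2.resize(cv2.imread('pics/s11.png')[v-60:v+60,u-60:u+60],(300,300),interpolation=cv2.INTER_CUBIC)
b2=cv2.resize(cv2.imread('pics/t11.png')[160:300,130:290],(343,300),interpolation=cv2.INTER_CUBIC)
e=np.zeros((300,157,3),np.uint8)
cv2.imwrite('pics/m11.png',np.vstack([np.hstack([a,np.zeros((300,240,3),np.uint8)]),np.hstack([b,b2,e])]))
E
```

```text
[0.60024284 0.0794311  0.19319205]
[0.6008780514974307, 0.07925620750680998, 0.194, 101.78700000000002]
```

View pics/m11.png

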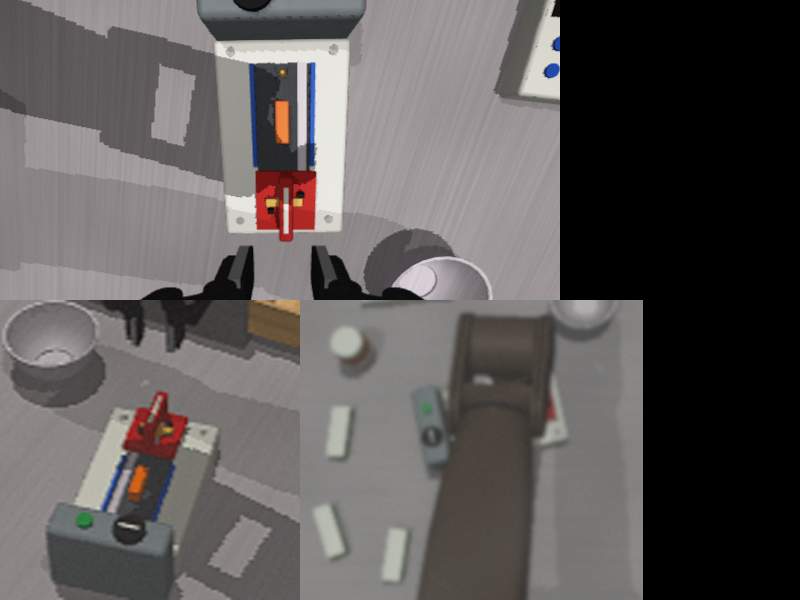

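Locked: both crosshead ends show over the red plate, and it overlaps the blade's end; three cases remain in place. Now the cases, located by colour code.

```bash
cat > cases.py <<'E'
import sys
from h import *
def find(c,thr,zs=.03,verbose=True):
    im=c['image']; hsv=cv2.cvtColor(im,cv2.COLOR_RGB2HSV)
    m=((im.min(2)>thr)).astype(np.uint8)
    m=cv2.morphologyEx(m,cv2.MORPH_OPEN,np.ones((3,3),np.uint8))
    out=[]
    for k in cv2.findContours(m,cv2.RETR_EXTERNAL,cv2.CHAIN_APPROX_NONE)[0]:
        if len(k)<25: continue
        w=np.array([px(c,*p[0],zs)[:2] for p in k]).astype(np.float32)
        (x,y),(a,b),t=cv2.minAreaRect(w*1000)
        L,S=max(a,b),min(a,b)
        if 65<L<95 and 20<S<38:
            h=t if a>b else t+90
            h=(h+90)%180-90
            out.append((round(x/1000,4),round(y/1000,4),round(h,1),round(L),round(S)))
    return out
if __name__=='__main__':
    c=load(sys.argv[1])
    for thr in map(int,sys.argv[2:]): print(thr,find(c,thr))
E
python3 cases.py top0 150 170 185; python3 cases.py t11 150 170 185
python3 plan.py ".53 .2 .2 60" ".5 .25 .2 40" / ".345 .297 .17 -6"
```

```text
150 [(0.3724, 0.295, -6.1, 77, 27), (0.4105, 0.3982, 20.8, 78, 27), (0.5669, 0.3904, -5.4, 74, 26), (1.0727, 0.2258, 1.4, 69, 25), (1.0952, 0.1889, 1.2, 69, 29), (1.1178, 0.1482, 1.1, 70, 32)]
170 []
185 []
150 [(0.3726, 0.2947, -6.7, 77, 27), (0.4105, 0.3982, 20.8, 78, 27), (0.5667, 0.3905, -4.8, 74, 27), (1.0727, 0.2258, 1.4, 69, 25), (1.0952, 0.1889, 1.2, 70, 29), (1.116, 0.1482, 0.9, 73, 32)]
170 []
185 []
call
0 0 0.116 0.663 -0.224 -0.03 | rows>=3.9 
0 0 0.172 0.939 -0.319 -0.03 | rows>=1.9 
call
0 0 0.127 -0.445 -0.677 0.15 | rows>=4.3 
end [ 0.345   0.2969  0.17   -5.853 ]
```

{"name": "send_rows", "arguments": {"moves": "0 0 0.172 0.939 -0.319 -0.03 -0.3;0 0 0.172 0.939 -0.319 -0.03 -0.3;0 0 0.172 0.939 -0.319 -0.03 0.2;0 0 0.172 0.939 -0.319 -0.03 0.2;0 0 0.172 0.939 -0.319 -0.03 0.2;0 0 0.172 0.939 -0.319 -0.03 0.2;0 0 0.172 0.939 -0.319 -0.03 0.2"}}

```text
time: 26.82
eef_pos: [0.4995, 0.2501, 0.1989]
tcp_rot: [0.94, 0.342, -0.001, -0.0]
contact_force: [0.2, 0.7, 0.2]
opening: 0.603
finger_force: 0.0
```

{"name": "send_rows", "arguments": {"moves": "0 0 0.127 -0.445 -0.677 0.15 0.2;0 0 0.127 -0.445 -0.677 0.15 0.2;0 0 0.127 -0.445 -0.677 0.15 0.2;0 0 0.127 -0.445 -0.677 0.15 0.2;0 0 0.127 -0.445 -0.677 0.15 0.2;0 0 0.127 -0.445 -0.677 0.15 0.2;0 0 0.127 -0.445 -0.677 0.15 0.2"}}

```text
time: 27.7
eef_pos: [0.345, 0.2969, 0.17]
tcp_rot: [0.999, -0.05, -0.0, 0.0]
contact_force: [-0.8, 0.2, 0.1]
opening: 0.606
finger_force: 0.0
```

```bash
python3 -c "
from h import *
cam('wrist','w12'); s=ctrl.get_state(); print(s['eef_pos'],2*np.degrees(np.arctan2(s['tcp_rot'][1],s['tcp_rot'][0])),s['opening'])"; python3 cases.py w12 150 170 185 200 215 230
```

```text
[0.34509903 0.29689647 0.17008284] -5.784197829949987 0.6010238907729096
150 [(0.3727, 0.2971, -6.6, 79, 28), (0.4102, 0.4001, 20.2, 80, 28)]
170 [(0.3723, 0.2969, -6.7, 78, 27), (0.4104, 0.4, 20.3, 79, 27)]
185 [(0.3723, 0.2966, -6.6, 77, 26), (0.4102, 0.4, 20.5, 78, 26)]
200 [(0.4102, 0.3999, 20.1, 77, 25)]
215 []
230 []
```

```bash
python3 plan.py ".3725 .297 .06 -6.6" ".3725 .297 .019 -6.6" / ".3725 .297 .16 -6.6" ".45 .19 .16 -3" / ".50 .03 .16 0" / ".525 -.15 .16 2.8" / ".5294 -.323 .16 2.8"
```

```text
call
0 0 0.002 0.137 -0.014 0.55 | rows>=1.8 
0 0 0.002 0.137 -0.014 0.755 | rows>=0.7 
call
0 0 0 0 0 -0.705 | rows>=2.3 
0 0 -0.01 0.446 0.487 -0.705 | rows>=2.1 
call
0 0 -0.008 0.291 0.786 0 | rows>=2.7 
call
0 0 -0.008 0.127 0.9 0 | rows>=2.9 
call
0 0 0 -0.02 0.865 0 | rows>=2.8 
end [ 0.5295 -0.3231  0.16    2.787 ]
```

{"name": "send_rows", "arguments": {"moves": "0 0 0.002 0.137 -0.014 0.3 0.2;0 0 0.002 0.137 -0.014 0.55 0.2;0 0 0.002 0.137 -0.014 0.55 0.2;0 0 0.002 0.137 -0.014 0.7 0.2;0 0 0.002 0.137 -0.014 0.755 0.2;0 0 0.002 0.137 -0.014 0.755 0.2;0 0 0.002 0.137 -0.014 0.755 0.2"}}

```text
time: 28.62
eef_pos: [0.3736, 0.2977, 0.021]
tcp_rot: [0.998, -0.057, 0.001, -0.001]
contact_force: [0.8, -0.3, 0.5]
opening: 0.598
finger_force: 0.0
```

{"name": "send_rows", "arguments": {"moves": "0 0 0 0 0 0 -1;0 0 0 0 0 0 -1;0 0 0 0 0 0 -1;0 0 0 0 0 0 -1;0 0 0 0 0 0 -1;0 0 0 0 0 0 -1", "newtons": 50}}

```text
time: 29.38
eef_pos: [0.3736, 0.2976, 0.0206]
tcp_rot: [0.998, -0.057, 0.001, -0.001]
contact_force: [-1.4, 0.2, 5.7]
opening: 0.318
finger_force: 51.0
```

{"name": "send_rows", "arguments": {"moves": "0 0 0 0 0 -0.2 -1;0 0 0 0 0 -0.5 -1;0 0 0 0 0 -0.705 -1;0 0 0 0 0 -0.705 -1;0 0 -0.01 0.446 0.487 -0.705 -1;0 0 -0.01 0.446 0.487 -0.705 -1;0 0 -0.01 0.446 0.487 -0.705 -1;0 0 -0.01 0.446 0.487 -0.705 -1"}}

```text
time: 30.38
eef_pos: [0.449, 0.1896, 0.1585]
tcp_rot: [1.0, -0.027, -0.002, 0.0]
contact_force: [-0.1, 0.2, -1.2]
opening: 0.317
finger_force: 50.1
```

{"name": "send_rows", "arguments": {"moves": "0 0 -0.008 0.291 0.786 0 -1;0 0 -0.008 0.291 0.786 0 -1;0 0 -0.008 0.291 0.786 0 -1;0 0 -0.008 0.291 0.786 0 -1;0 0 -0.008 0.291 0.786 0 -1"}}

```text
time: 31.0
eef_pos: [0.499, 0.0316, 0.1594]
tcp_rot: [1.0, -0.0, -0.001, -0.0]
contact_force: [0.3, -0.1, -0.8]
opening: 0.317
finger_force: 50.1
```

{"name": "send_rows", "arguments": {"moves": "0 0 -0.008 0.127 0.9 0 -1;0 0 -0.008 0.127 0.9 0 -1;0 0 -0.008 0.127 0.9 0 -1;0 0 -0.008 0.127 0.9 0 -1;0 0 -0.008 0.127 0.9 0 -1"}}

```text
time: 31.62
eef_pos: [0.5248, -0.148, 0.1597]
tcp_rot: [1.0, 0.025, -0.001, -0.001]
contact_force: [-0.4, 0.8, -0.9]
opening: 0.317
finger_force: 50.2
```

{"name": "send_rows", "arguments": {"moves": "0 0 0 -0.02 0.865 0 -1;0 0 0 -0.02 0.865 0 -1;0 0 0 -0.02 0.865 0 -1;0 0 0 -0.02 0.865 0 -1;0 0 0 -0.02 0.865 0 -1;0 0 0 -0.02 0.865 0 -1"}}

```text
time: 32.38
eef_pos: [0.5298, -0.3205, 0.16]
tcp_rot: [1.0, 0.026, -0.0, -0.0]
contact_force: [-0.1, 0.1, -1.4]
opening: 0.32
finger_force: 50.2
```

{"name": "send_rows", "arguments": {"moves": "0 0 0 0 0 0.3 -1;0 0 0 0 0 0.5 -1;0 0 0 0 0 0.58 -1;0 0 0 0 0 0.58 -1;0 0 0 0 0 0.58 -1"}}

```text
time: 33.0
eef_pos: [0.5305, -0.3231, 0.0457]
tcp_rot: [1.0, 0.025, 0.001, 0.001]
contact_force: [0.4, 0.2, -1.1]
opening: 0.315
finger_force: 50.7
```

{"name": "send_rows", "arguments": {"moves": "0 0 0 0 0 0 -0.2;0 0 0 0 0 0 0.05;0 0 0 0 0 0 0.05;0 0 0 0 0 0 0.05;0 0 0 0 0 0 0.05;0 0 0 0 0 -0.3 0.05;0 0 0 0 0 -0.58 0.05;0 0 0 0 0 -0.58 0.05;0 0 0 0 0 -0.58 0.05"}}

```text
time: 34.12
eef_pos: [0.5293, -0.3228, 0.1601]
tcp_rot: [1.0, 0.024, -0.0, -0.0]
contact_force: [1.7, 0.4, -1.0]
opening: 0.526
finger_force: 0.0
```

```bash
python3 -c "
from h import *
cam('wrist','w13'); s=ctrl.get_state(); print(s['eef_pos'],s['opening'])
print(proj(load('w13'),[.5294,-.323,.052]))
import cases
for t in (150,170,190): print(cases.find(load('w13'),t,.052))"
python3 plan.py ".525 -.14 .17 2.8" / ".51 .04 .17 5" / ".44 .2 .17 12" / ".382 .387 .17 20"
```

```text
[ 0.52879754 -0.3223387   0.15884066] 0.5223420960949257
[282.23740126 210.07631777]
[]
[]
[(0.548, -0.5303, -1.5, 79, 26)]
call
0 0 0 0.022 -0.915 -0.05 | rows>=2.9 
call
0 0 -0.006 -0.031 -0.903 0 | rows>=2.9 
call
0 0 -0.02 -0.28 -0.827 0 | rows>=2.8 
call
0 0 -0.022 -0.086 -0.975 0 | rows>=3.1 
end [ 0.3821  0.387   0.17   20.067 ]
```

{"name": "send_rows", "arguments": {"moves": "0 0 0 0.022 -0.915 -0.05 0.2;0 0 0 0.022 -0.915 -0.05 0.2;0 0 0 0.022 -0.915 -0.05 0.2;0 0 0 0.022 -0.915 -0.05 0.2;0 0 0 0.022 -0.915 -0.05 0.2"}}

```text
time: 34.8
eef_pos: [0.5245, -0.1398, 0.1689]
tcp_rot: [1.0, 0.025, -0.001, -0.0]
contact_force: [0.5, -0.1, 0.3]
opening: 0.6
finger_force: 0.0
```

{"name": "send_rows", "arguments": {"moves": "0 0 -0.006 -0.031 -0.903 0 0.2;0 0 -0.006 -0.031 -0.903 0 0.2;0 0 -0.006 -0.031 -0.903 0 0.2;0 0 -0.006 -0.031 -0.903 0 0.2;0 0 -0.006 -0.031 -0.903 0 0.2"}}

```text
time: 35.42
eef_pos: [0.5104, 0.0388, 0.1699]
tcp_rot: [0.999, 0.043, -0.0, 0.0]
contact_force: [0.6, 0.6, -0.4]
opening: 0.603
finger_force: 0.0
```

{"name": "send_rows", "arguments": {"moves": "0 0 -0.02 -0.28 -0.827 0 0.2;0 0 -0.02 -0.28 -0.827 0 0.2;0 0 -0.02 -0.28 -0.827 0 0.2;0 0 -0.02 -0.28 -0.827 0 0.2;0 0 -0.02 -0.28 -0.827 0 0.2"}}

```text
time: 36.05
eef_pos: [0.441, 0.1986, 0.1703]
tcp_rot: [0.994, 0.105, 0.0, 0.0]
contact_force: [-0.2, 0.5, 0.0]
opening: 0.6
finger_force: 0.0
```

{"name": "send_rows", "arguments": {"moves": "0 0 -0.022 -0.086 -0.975 0 0.2;0 0 -0.022 -0.086 -0.975 0 0.2;0 0 -0.022 -0.086 -0.975 0 0.2;0 0 -0.022 -0.086 -0.975 0 0.2;0 0 -0.022 -0.086 -0.975 0 0.2;0 0 -0.022 -0.086 -0.975 0 0.2;0 0 -0.022 -0.086 -0.975 0 0.2"}}

```text
time: 36.92
eef_pos: [0.3831, 0.3857, 0.1703]
tcp_rot: [0.985, 0.173, -0.0, 0.0]
contact_force: [0.1, -0.2, -0.3]
opening: 0.601
finger_force: 0.0
```

```bash
python3 -c "
from h import *
cam('wrist','w14');cam('top','t14'); s=ctrl.get_state(); print(s['eef_pos'],s['opening'])"; python3 cases.py w14 130 150 170 185 200 ; python3 cases.py t14 140 150
```

```text
[0.382754   0.38616728 0.17040482] 0.6008810726949054
130 []
150 [(0.4114, 0.4004, 20.5, 78, 28)]
170 [(0.4114, 0.4006, 20.5, 76, 27)]
185 [(0.4114, 0.4005, 20.5, 76, 26)]
200 [(0.4109, 0.4006, 20.4, 75, 25)]
140 [(0.5338, -0.3305, 3.0, 79, 28), (0.5694, 0.3465, -7.0, 80, 29), (1.0746, 0.227, -0.7, 73, 28), (1.095, 0.1889, 1.2, 77, 29)]
150 [(0.5324, -0.3309, 2.8, 76, 26), (0.5697, 0.346, -7.5, 75, 25), (1.0727, 0.2258, 1.4, 69, 25), (1.0952, 0.1889, 1.2, 69, 29), (1.1178, 0.1482, 1.1, 70, 32), (1.1181, 0.0231, 0.1, 74, 32)]
```

Case A was knocked to about (.570,.346); B is unmoved and case C shows in the drawer. Pick B.

```bash
python3 plan.py ".411 .4005 .06 20.5" ".411 .4005 .019 20.5" / ".411 .4005 .16 20.5" ".45 .28 .16 17" / ".49 .1 .16 10" / ".52 -.08 .16 5" / ".5264 -.258 .16 2.8"
```

```text
call
0 0 -0.001 0.159 -0.014 0.55 | rows>=1.8 
0 0 -0.001 0.159 -0.014 0.755 | rows>=0.7 
call
0 0 0 0 0 -0.705 | rows>=2.3 
0 0 0.01 -0.028 0.633 -0.705 | rows>=2.0 
call
0 0 0.019 -0.069 0.919 0 | rows>=2.9 
call
0 0 0.014 -0.008 0.912 0 | rows>=2.9 
call
0 0 0.006 -0.045 0.89 0 | rows>=2.9 
end [ 0.5264 -0.258   0.16    2.787 ]
```

{"name": "send_rows", "arguments": {"moves": "0 0 -0.001 0.159 -0.014 0.3 0.2;0 0 -0.001 0.159 -0.014 0.55 0.2;0 0 -0.001 0.159 -0.014 0.55 0.2;0 0 -0.001 0.159 -0.014 0.7 0.2;0 0 -0.001 0.159 -0.014 0.755 0.2;0 0 -0.001 0.159 -0.014 0.755 0.2;0 0 -0.001 0.159 -0.014 0.755 0.2"}}

```text
time: 37.9
eef_pos: [0.4121, 0.4013, 0.0212]
tcp_rot: [0.984, 0.177, 0.001, -0.001]
contact_force: [0.3, 0.4, -0.0]
opening: 0.605
finger_force: 0.0
```

{"name": "send_rows", "arguments": {"moves": "0 0 0 0 0 0 -1;0 0 0 0 0 0 -1;0 0 0 0 0 0 -1;0 0 0 0 0 0 -1;0 0 0 0 0 0 -1;0 0 0 0 0 0 -1", "newtons": 50}}

```text
time: 38.65
eef_pos: [0.412, 0.4013, 0.0208]
tcp_rot: [0.984, 0.177, 0.001, -0.0]
contact_force: [-0.7, -0.7, 5.6]
opening: 0.315
finger_force: 50.9
```

{"name": "send_rows", "arguments": {"moves": "0 0 0 0 0 -0.2 -1;0 0 0 0 0 -0.5 -1;0 0 0 0 0 -0.705 -1;0 0 0 0 0 -0.705 -1;0 0 0.01 -0.028 0.633 -0.705 -1;0 0 0.01 -0.028 0.633 -0.705 -1;0 0 0.01 -0.028 0.633 -0.705 -1;0 0 0.01 -0.028 0.633 -0.705 -1"}}

```text
time: 39.65
eef_pos: [0.4491, 0.2795, 0.1586]
tcp_rot: [0.989, 0.146, -0.002, 0.0]
contact_force: [-0.1, 0.0, -0.7]
opening: 0.316
finger_force: 50.3
```

{"name": "send_rows", "arguments": {"moves": "0 0 0.019 -0.069 0.919 0 -1;0 0 0.019 -0.069 0.919 0 -1;0 0 0.019 -0.069 0.919 0 -1;0 0 0.019 -0.069 0.919 0 -1;0 0 0.019 -0.069 0.919 0 -1"}}

```text
time: 40.28
eef_pos: [0.4895, 0.1012, 0.1596]
tcp_rot: [0.996, 0.087, -0.001, -0.0]
contact_force: [-0.1, 1.2, -0.4]
opening: 0.312
finger_force: 50.4
```

{"name": "send_rows", "arguments": {"moves": "0 0 0.014 -0.008 0.912 0 -1;0 0 0.014 -0.008 0.912 0 -1;0 0 0.014 -0.008 0.912 0 -1;0 0 0.014 -0.008 0.912 0 -1;0 0 0.014 -0.008 0.912 0 -1"}}

```text
time: 40.9
eef_pos: [0.5199, -0.0779, 0.1597]
tcp_rot: [0.999, 0.044, -0.001, -0.001]
contact_force: [-0.1, 0.5, -0.8]
opening: 0.314
finger_force: 50.3
```

{"name": "send_rows", "arguments": {"moves": "0 0 0.006 -0.045 0.89 0 -1;0 0 0.006 -0.045 0.89 0 -1;0 0 0.006 -0.045 0.89 0 -1;0 0 0.006 -0.045 0.89 0 -1;0 0 0.006 -0.045 0.89 0 -1;0 0 0.006 -0.045 0.89 0 -1"}}

```text
time: 41.65
eef_pos: [0.5267, -0.2555, 0.16]
tcp_rot: [1.0, 0.026, -0.0, -0.0]
contact_force: [0.0, -0.0, -0.6]
opening: 0.314
finger_force: 50.3
```

{"name": "send_rows", "arguments": {"moves": "0 0 0 0 0 0.3 -1;0 0 0 0 0 0.5 -1;0 0 0 0 0 0.58 -1;0 0 0 0 0 0.58 -1;0 0 0 0 0 0.58 -1"}}

```text
time: 42.28
eef_pos: [0.5274, -0.2579, 0.0456]
tcp_rot: [1.0, 0.025, 0.001, 0.001]
contact_force: [0.1, -0.1, -0.8]
opening: 0.318
finger_force: 50.8
```

{"name": "send_rows", "arguments": {"moves": "0 0 0 0 0 0 -0.2;0 0 0 0 0 0 0.05;0 0 0 0 0 0 0.05;0 0 0 0 0 0 0.05;0 0 0 0 0 0 0.05;0 0 0 0 0 -0.3 0.05;0 0 0 0 0 -0.58 0.05;0 0 0 0 0 -0.58 0.05;0 0 0 0 0 -0.58 0.05"}}

```text
time: 43.4
eef_pos: [0.5261, -0.2577, 0.16]
tcp_rot: [1.0, 0.024, -0.0, -0.0]
contact_force: [-0.3, -0.9, -0.8]
opening: 0.526
finger_force: 0.0
```

```bash
python3 plan.py ".53 -.075 .17 0" / ".52 .11 .17 -3" / ".53 .27 .17 -5" / ".54 .352 .17 -7"
```

```text
call
0 0 0.008 0.063 -0.913 -0.05 | rows>=2.9 
call
0 0 0.008 -0.052 -0.925 0 | rows>=3.0 
call
0 0 0.006 0.009 -0.802 0 | rows>=2.6 
call
0 0 0.005 0.013 -0.412 0 | rows>=1.3 
end [ 0.54    0.3519  0.17   -6.933 ]
```

{"name": "send_rows", "arguments": {"moves": "0 0 0.008 0.063 -0.913 -0.05 0.2;0 0 0.008 0.063 -0.913 -0.05 0.2;0 0 0.008 0.063 -0.913 -0.05 0.2;0 0 0.008 0.063 -0.913 -0.05 0.2;0 0 0.008 0.063 -0.913 -0.05 0.2"}}

```text
time: 44.02
eef_pos: [0.5293, -0.0747, 0.1685]
tcp_rot: [1.0, -0.0, -0.002, -0.0]
contact_force: [-1.1, -0.5, 0.4]
opening: 0.6
finger_force: 0.0
```

{"name": "send_rows", "arguments": {"moves": "0 0 0.008 -0.052 -0.925 0 0.2;0 0 0.008 -0.052 -0.925 0 0.2;0 0 0.008 -0.052 -0.925 0 0.2;0 0 0.008 -0.052 -0.925 0 0.2;0 0 0.008 -0.052 -0.925 0 0.2"}}

```text
time: 44.65
eef_pos: [0.5202, 0.1089, 0.1696]
tcp_rot: [1.0, -0.026, -0.001, 0.0]
contact_force: [-0.4, -0.0, -0.3]
opening: 0.597
finger_force: 0.0
```

{"name": "send_rows", "arguments": {"moves": "0 0 0.006 0.009 -0.802 0 0.2;0 0 0.006 0.009 -0.802 0 0.2;0 0 0.006 0.009 -0.802 0 0.2;0 0 0.006 0.009 -0.802 0 0.2;0 0 0.006 0.009 -0.802 0 0.2"}}

```text
time: 45.28
eef_pos: [0.5308, 0.2681, 0.1698]
tcp_rot: [0.999, -0.046, -0.0, 0.0]
contact_force: [0.2, -0.3, -0.2]
opening: 0.6
finger_force: 0.0
```

{"name": "send_rows", "arguments": {"moves": "0 0 0.005 0.013 -0.412 0 0.2;0 0 0.005 0.013 -0.412 0 0.2;0 0 0.005 0.013 -0.412 0 0.2;0 0 0.005 0.013 -0.412 0 0.2;0 0 0.005 0.013 -0.412 0 0.2;0 0 0.005 0.013 -0.412 0 0.2"}}

```text
time: 46.02
eef_pos: [0.5402, 0.3512, 0.1704]
tcp_rot: [0.998, -0.061, 0.0, 0.0]
contact_force: [-0.4, 0.1, -0.6]
opening: 0.598
finger_force: 0.0
```

```bash
python3 -c "
from h import *
cam('wrist','w15');cam('top','t15'); s=ctrl.get_state(); print(s['eef_pos'],s['opening'])"; python3 cases.py w15 130 150 170 185 200 ; python3 cases.py t15 140 150
```

```text
[0.54019379 0.35156273 0.17043263] 0.5987130190391547
130 []
150 []
170 [(0.5401, 0.1396, -77.4, 85, 28), (0.5687, 0.3489, -5.5, 79, 27)]
185 [(0.5404, 0.1395, -77.4, 85, 27), (0.569, 0.349, -6.3, 78, 27)]
200 [(0.5424, 0.1321, -77.7, 69, 26), (0.5685, 0.3485, -7.0, 77, 26), (0.628, 0.156, -77.9, 95, 29)]
140 [(0.5294, -0.2644, 2.0, 82, 29), (0.5357, -0.3299, 2.6, 82, 29)]
150 [(0.5277, -0.2652, -0.5, 78, 27), (0.5357, -0.3306, 2.6, 76, 27), (1.0727, 0.2258, 1.4, 69, 25), (1.0952, 0.1889, 1.2, 70, 29), (1.116, 0.1482, 0.9, 73, 32)]
```

```bash
python3 plan.py ".568 .3487 .06 -6.4" ".568 .3487 .019 -6.4" / ".568 .3487 .17 -6.4" ".56 .22 .17 -4" / ".55 .04 .17 0" / ".53 -.12 .165 2.8" / ".5233 -.193 .16 2.8" ".5233 -.193 .044 2.8"
```

```text
call
0 0 -0.001 0.141 -0.001 0.55 | rows>=1.8 
0 0 -0.001 0.141 -0.001 0.755 | rows>=0.7 
call
0 0 0 0 0 -0.755 | rows>=2.4 
0 0 -0.007 0.034 0.644 -0.755 | rows>=2.1 
call
0 0 -0.011 0.013 0.901 0 | rows>=2.9 
call
0 0 -0.008 -0.098 0.8 0.025 | rows>=2.6 
call
0 0 0 -0.052 0.363 0.025 | rows>=1.2 
0 0 0 -0.052 0.363 0.605 | rows>=1.9 
end [ 0.5232 -0.1929  0.044   2.787 ]
```

{"name": "send_rows", "arguments": {"moves": "0 0 -0.001 0.141 -0.001 0.3 0.2;0 0 -0.001 0.141 -0.001 0.55 0.2;0 0 -0.001 0.141 -0.001 0.55 0.2;0 0 -0.001 0.141 -0.001 0.7 0.2;0 0 -0.001 0.141 -0.001 0.755 0.2;0 0 -0.001 0.141 -0.001 0.755 0.2;0 0 -0.001 0.141 -0.001 0.755 0.2"}}

```text
time: 47.0
eef_pos: [0.5692, 0.3494, 0.0214]
tcp_rot: [0.998, -0.057, 0.001, -0.001]
contact_force: [-0.9, 0.8, 1.5]
opening: 0.601
finger_force: 0.0
```

{"name": "send_rows", "arguments": {"moves": "0 0 0 0 0 0 -1;0 0 0 0 0 0 -1;0 0 0 0 0 0 -1;0 0 0 0 0 0 -1;0 0 0 0 0 0 -1;0 0 0 0 0 0 -1", "newtons": 50}}

```text
time: 47.75
eef_pos: [0.5692, 0.3493, 0.0209]
tcp_rot: [0.998, -0.057, 0.001, -0.001]
contact_force: [-0.1, -0.0, 6.1]
opening: 0.318
finger_force: 51.2
```

{"name": "send_rows", "arguments": {"moves": "0 0 0 0 0 -0.2 -1;0 0 0 0 0 -0.5 -1;0 0 0 0 0 -0.755 -1;0 0 0 0 0 -0.755 -1;0 0 -0.007 0.034 0.644 -0.755 -1;0 0 -0.007 0.034 0.644 -0.755 -1;0 0 -0.007 0.034 0.644 -0.755 -1;0 0 -0.007 0.034 0.644 -0.755 -1"}}

```text
time: 48.75
eef_pos: [0.5594, 0.2197, 0.1686]
tcp_rot: [0.999, -0.036, -0.001, 0.0]
contact_force: [0.2, 1.1, -0.6]
opening: 0.319
finger_force: 50.5
```

{"name": "send_rows", "arguments": {"moves": "0 0 -0.011 0.013 0.901 0 -1;0 0 -0.011 0.013 0.901 0 -1;0 0 -0.011 0.013 0.901 0 -1;0 0 -0.011 0.013 0.901 0 -1;0 0 -0.011 0.013 0.901 0 -1"}}

```text
time: 49.38
eef_pos: [0.5501, 0.0412, 0.1698]
tcp_rot: [1.0, -0.0, -0.0, -0.0]
contact_force: [-0.4, 0.6, -1.7]
opening: 0.32
finger_force: 50.5
```

{"name": "send_rows", "arguments": {"moves": "0 0 -0.008 -0.098 0.8 0.025 -1;0 0 -0.008 -0.098 0.8 0.025 -1;0 0 -0.008 -0.098 0.8 0.025 -1;0 0 -0.008 -0.098 0.8 0.025 -1;0 0 -0.008 -0.098 0.8 0.025 -1"}}

```text
time: 50.0
eef_pos: [0.5305, -0.1181, 0.165]
tcp_rot: [1.0, 0.025, -0.0, -0.0]
contact_force: [0.4, -0.4, -1.2]
opening: 0.317
finger_force: 50.5
```

{"name": "send_rows", "arguments": {"moves": "0 0 0 -0.052 0.363 0.025 -1;0 0 0 -0.052 0.363 0.025 -1;0 0 0 -0.052 0.363 0.025 -1;0 0 0 -0.052 0.363 0.025 -1"}}

```text
time: 50.5
eef_pos: [0.5235, -0.1911, 0.1602]
tcp_rot: [1.0, 0.025, -0.0, -0.0]
contact_force: [-0.2, 0.2, -0.4]
opening: 0.318
finger_force: 50.5
```

{"name": "send_rows", "arguments": {"moves": "0 0 0 0 0 0.3 -1;0 0 0 0 0 0.5 -1;0 0 0 0 0 0.58 -1;0 0 0 0 0 0.58 -1;0 0 0 0 0 0.58 -1"}}

```text
time: 51.12
eef_pos: [0.5243, -0.1928, 0.0455]
tcp_rot: [1.0, 0.025, 0.001, 0.001]
contact_force: [-0.1, 0.0, -1.4]
opening: 0.322
finger_force: 50.9
```

{"name": "send_rows", "arguments": {"moves": "0 0 0 0 0 0 -0.2;0 0 0 0 0 0 0;0 0 0 0 0 0 0;0 0 0 0 0 0 0;0 0 0 0 0 0 0;0 0 0 0 0 -0.3 0;0 0 0 0 0 -0.58 0;0 0 0 0 0 -0.58 0;0 0 0 0 0 -0.58 0"}}

```text
time: 52.25
eef_pos: [0.523, -0.1926, 0.1599]
tcp_rot: [1.0, 0.024, -0.0, -0.0]
contact_force: [0.4, -0.1, -0.6]
opening: 0.497
finger_force: 0.0
```

```bash
python3 - <<'E'
import json;s=json.load(open('cmd.json'));s[2]=.16;json.dump(s,open('cmd.json','w'))
E
python3 plan.py ".36 -.2995 .16 2.8"  / ".36 -.2995 .05 2.8"
```

```text
call
0 0 0 -0.841 0.492 0 | rows>=3.1 
call
0 0 0 0 0 0.55 | rows>=1.8 
end [ 0.36   -0.2994  0.05    2.787 ]
```

{"name": "send_rows", "arguments": {"moves": "0 0 0 -0.841 0.492 0 -1;0 0 0 -0.841 0.492 0 -1;0 0 0 -0.841 0.492 0 -1;0 0 0 -0.841 0.492 0 -1;0 0 0 -0.841 0.492 0 -1;0 0 0 -0.841 0.492 0 -1"}}

```text
time: 53.0
eef_pos: [0.3607, -0.2984, 0.1595]
tcp_rot: [1.0, 0.025, -0.0, -0.001]
contact_force: [0.4, -0.5, -0.0]
opening: 0.003
finger_force: 0.0
```

```bash
python3 - <<'E'
from h import *
c=cam('wrist','w16'); d=cam('top','t16'); s=ctrl.get_state(); print(s['eef_pos'],s['opening'])
a=cv2.resize(cv2.imread('pics/w16.png'),(560,420)); b=cv2.resize(cv2.imread('pics/t16.png')[175:285,130:430],(800,293),interpolation=cv2.INTER_CUBIC)[:, :]
a=cv2.resize(a,(400,300)); a=np.hstack([a,np.zeros((300,400,3),np.uint8)])
cv2.imwrite('pics/m16.png',np.vstack([a,b]))
E
```

```text
[ 0.3609604  -0.29841868  0.15991328] -6.698021740886368e-05
```

View pics/m16.png

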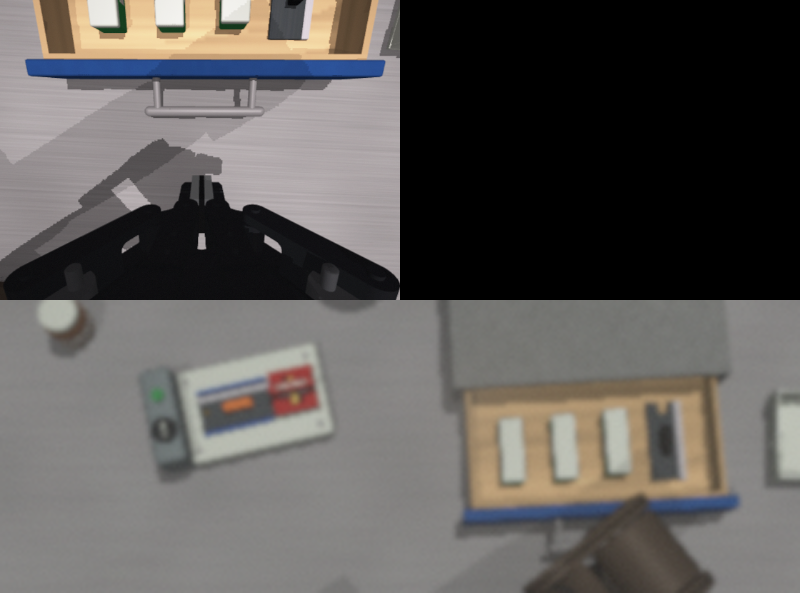

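All three cases and the worn blade lie in the drawer, cap locked on the slicer; handle bar is centred ahead of the fingers. Shut the drawer.

{"name": "send_rows", "arguments": {"moves": "0 0 0 0 0 0.3 -1;0 0 0 0 0 0.55 -1;0 0 0 0 0 0.55 -1;0 0 0 0 0 0.55 -1"}}

```text
time: 53.6
eef_pos: [0.3614, -0.3, 0.0519]
tcp_rot: [1.0, 0.025, 0.001, 0.001]
contact_force: [0.4, 0.3, -0.0]
opening: 0.005
finger_force: 0.0
```

{"name": "send_rows", "arguments": {"moves": "0 0 0 0.08 0 0 -1;0 0 0 0.16 0 0 -1;0 0 0 0.24 0 0 -1;0 0 0 0.32 0 0 -1;0 0 0 0.4 0 0 -1;0 0 0 0.48 0 0 -1;0 0 0 0.56 0 0 -1;0 0 0 0.64 0 0 -1;0 0 0 0.72 0 0 -1;0 0 0 0.76 0 0 -1;0 0 0 0.78 0 0 -1;0 0 0 0.78 0 0 -1"}}

```text
time: 55.1
eef_pos: [0.5161, -0.2916, 0.0502]
tcp_rot: [1.0, 0.024, 0.0, -0.0]
contact_force: [-0.8, -0.0, -0.6]
opening: 0.002
finger_force: 0.0
```

```bash
python3 - <<'E'
from h import *
c=load('w16'); print('bar',px(c,287,155,.052), 'front outer top', px(c,205*1.4,75*1.4,.078))
d=cam('top','t17'); s=ctrl.get_state(); print(s['eef_pos'],s['contact_force'])
# blue front pixels
im=d['image'].astype(int); m=(im[...,2]-im[...,0]>50)&(im[...,2]-im[...,1]>30)
v,u=np.nonzero(m); k=(u>290)&(u<430)&(v>150)&(v<290); p=np.array([px(d,a,b,.078) for a,b in zip(u[k],v[k])]); print(k.sum(), p.mean(0), p.min(0), p.max(0))
E
```

```text
bar [ 0.40608528 -0.29989575  0.052     ] front outer top [ 0.44170475 -0.29754704  0.078     ]
[ 0.5158744  -0.29159783  0.05022111] [-0.43452249 -0.19577785 -0.95725138]
187 [ 0.57383572 -0.30613916  0.078     ] [ 0.56496164 -0.45784671  0.078     ] [ 0.58644195 -0.1344379   0.078     ]
```

{"name": "send_rows", "arguments": {"moves": "0 0 0 0.04 0 0 -1;0 0 0 0.07 0 0 -1;0 0 0 0.09 0 0 -1;0 0 0 0.1 0 0 -1;0 0 0 0.1 0 0 -1"}}

```text
time: 55.78
eef_pos: [0.5363, -0.2909, 0.0505]
tcp_rot: [1.0, 0.024, 0.0, 0.0]
contact_force: [0.1, 0.4, 0.5]
opening: 0.004
finger_force: 0.0
```

{"name": "send_rows", "arguments": {"moves": "0 0 0 0.015 0 0 -1;0 0 0 0.025 0 0 -1;0 0 0 0.025 0 0 -1"}}

```text
time: 56.15
eef_pos: [0.5374, -0.2908, 0.0504]
tcp_rot: [1.0, 0.025, -0.005, -0.001]
contact_force: [-13.5, -0.4, 7.1]
opening: 0.002
finger_force: 6.5
```

Hard stop felt at 13.5 N. Back off, lift and check.

{"name": "send_rows", "arguments": {"moves": "0 0 0 -0.2 0 0 -1;0 0 0 -0.3 0 0 -1;0 0 0 -0.3 0 -0.3 -1;0 0 0 -0.3 0 -0.7 -1;0 0 0 -0.3 0 -0.7 -1;0 0 0 -0.3 0 -0.7 -1"}}

```text
time: 56.9
eef_pos: [0.4818, -0.294, 0.1921]
tcp_rot: [1.0, 0.024, 0.002, 0.001]
contact_force: [0.1, 0.1, 0.2]
opening: 0.001
finger_force: 0.0
```

```bash
python3 - <<'E'
from h import *
np.set_printoptions(precision=4,suppress=True)
s=ctrl.get_state(); print(s['eef_pos'],s['contact_force'])
for n in ('t17','t18'):
    d=load(n) if n=='t17' else cam('top',n)
    im=d['image'].astype(int); m=(im[...,2]-im[...,0]>50)&(im[...,2]-im[...,1]>30)
    v,u=np.nonzero(m); k=(u>290)&(u<430)&(v>150)&(v<290); p=np.array([px(d,a,b,.078) for a,b in zip(u[k],v[k])]); print(n,k.sum(), p.mean(0))
c=cam('wrist','w18'); im=c['image'].astype(int); m=(im[...,2]-im[...,0]>60)&(im[...,2]-im[...,1]>30)
v,u=np.nonzero(m); print(len(u)); p=np.array([px(c,a,b,.078) for a,b in zip(u,v)]); k=abs(p[:,1]+.29)<.1; p=p[k]
A=np.c_[np.ones(len(p)),p[:,1]+.29]; 
for b in (-.35,-.29,-.23): q=p[abs(p[:,1]-b)<.003,0]; print('blue x-range at y',b,q.min(),q.max())
E
```

```text
[ 0.4818 -0.294   0.1921] [0.1    0.0854 0.1912]
t17 187 [ 0.5738 -0.3061  0.078 ]
t18 261 [ 0.5944 -0.3043  0.078 ]
8531
blue x-range at y -0.35 0.5914706593391177 0.6044781437367619
blue x-range at y -0.29 0.588527244888067 0.6008534071313647
blue x-range at y -0.23 0.5855830914891182 0.5979192040733543
```

```bash
python3 - <<'E'
from h import *
c=load('w18'); E=c['extrinsics']; print('cam',E[:3,3])
for x in np.arange(.578,.622,.002):
    y=-.29+(0); u,v=proj(c,[x,-.33,.078]); print(round(x,3), c['image'][int(round(v)),int(round(u))], 'z.09 x=%.4f'%px(c,u,v,.09)[0])
E
```

```text
cam [ 0.54969889 -0.28984084  0.31882888]
0.578 [81 77 77] z.09 x=0.5766
0.58 [81 76 78] z.09 x=0.5785
0.582 [69 67 72] z.09 x=0.5804
0.584 [19 29 54] z.09 x=0.5823
0.586 [17 29 55] z.09 x=0.5842
0.588 [17 29 54] z.09 x=0.5861
0.59 [21 41 79] z.09 x=0.5880
0.592 [ 37  70 132] z.09 x=0.5899
0.594 [ 37  68 129] z.09 x=0.5918
0.596 [ 39  71 132] z.09 x=0.5937
0.598 [ 37  68 128] z.09 x=0.5956
0.6 [ 37  70 129] z.09 x=0.5975
0.602 [ 32  63 116] z.09 x=0.5994
0.604 [43 47 65] z.09 x=0.6013
0.606 [51 50 50] z.09 x=0.6032
0.608 [104 100 101] z.09 x=0.6051
0.61 [130 128 127] z.09 x=0.6070
0.612 [130 127 127] z.09 x=0.6089
0.614 [132 128 129] z.09 x=0.6108
0.616 [133 130 129] z.09 x=0.6127
0.618 [134 130 130] z.09 x=0.6146
0.62 [132 129 128] z.09 x=0.6165
0.622 [128 125 124] z.09 x=0.6184
```

```bash
python3 -c "
from plant import ctrl
print(ctrl.sign_off())"
```

```text
the job is handed in; nothing more can be done
None
```

The job is handed in, and the hand-in returned no verdict: the new blade is seated and the cap is locked over it, the worn blade and all three green cases found are in the drawer, and the drawer is shut with a gap of about 1 mm.

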